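# Post a ladle blank through the drying box's sprung flap and lock it

### The arm

A 6-joint arm with a two-finger parallel gripper is mounted at the origin on the work surface. World frame = base frame: x ahead of the robot, y to its left, z up, the work surface at z = 0. Lengths are in m, angles in rad, forces in N, time in s.
With the tool pointing down it reaches from about 0.375 to 0.9 m from the base axis. Payload 3.1 kg.
Tool frame: the origin (TCP) lies midway between the tips of the shut fingers; the grasp point (between the pads) lies pinch_z behind it (pinch_z is the distance from the TCP to the grasp point, in m); y points along the fingers, z is the direction in which the jaws open and shut, and the axes are right-handed (so a half turn about y gives the same grasp; the last joint's range is limited). The gripper opens to 87 mm and grips with 3 to 60 N. Pads are 19 mm wide; open, the fingers measure 117 mm over their backs; the gripper's body (75 mm by 190 mm) begins 51 mm behind the grasp point.
Start: joints at [-1.468, 0.527, 1.433, -0, 1.181, -0.178], TCP at [0.174, -0.6, 0.223] pointing down, gripper open.
Joint ranges: [-3.08, 3.08], [-0.75, 2.2], [0.22, 2.44], [-1.43, 4.57], [0, 2.65], [-2.85, 2.85]. Speed limits (rad/s): [2.79, 2.79, 3.14, 3.14, 3.14, 3.14].

### API

Orientations are given as a unit quaternion [x, y, z, w].
In Python, from rig import get_obs, camera, hand_in, pinch_z gives the robot as it stands. The module is installed in compiled form; this text tells all that it offers.
- The arm moves only by the tool arm_command, never from a script. Its argument "plan" is a list of rows, each a list of 2 entries, a list of its own where there are three numbers: the shift along the world's x, y, z in units of 25 mm (1.0 is 25 mm), then the turn about the world's z in units of 5 degrees (1.0 is 5 degrees). A call has 1 to 5 rows; each row is the pose to reach, as a shift and turn from the pose commanded when the call began; what a row does not reach only later rows make up. A row lasts 1/10 s, in which the tool goes at most 50 mm and 8.59 degrees, less where a joint would pass 70% of its speed; a pose out of reach is approached as far as the arm can. A call with a gripper value outside its range is refused whole. "fingers" is the opening, from -1 (shut) to 1 (fully open), set as the call begins (left out, the last holds). The fingers move at their own pace and stop on an object; "force" is the grip in N (left out, the last holds). Time passes only in rows, so rows that repeat a pose let the fingers close. It gives the time, the measured TCP pose, the force and the opening at its end, in the units of the state.
- get_obs(): the state, without advancing time (a new reading comes with each control period).
- camera(name): name is "side" or "top"; returns a dict with "pixels" (420x560x3 uint8, red, green, blue), "camera_matrix" (3x3 intrinsics, pixels), "R" (3x3) and "t" (3): a world point X has camera coordinates R X + t. Camera axes: x right, y down, z forward; pixel columns grow to the right and rows downward; lengths in m; the calibration is good to about 2 mm. A picture is of the moment at which its call begins. There is no depth.
- hand_in(): hands the job in, once; it reports no verdict.
The state is a dict: "time": time; "q": joint angles; "joint_velocities": joint speeds; "joint_torque": joint torques, N m; "position": TCP position; "tool_rot": TCP orientation; "ft_force": force on the tool from outside, world axes, zero at the start; "moment": the same for the moment, N m; "grip_width": finger opening in m.
Only numpy, scipy, OpenCV 4.12 (cv2) and the standard library are available. Lean on these libraries where they do the work, as an engineer would, in place of code of your own. Each camera call takes 0.05 s, during which the arm holds its last target.

### The job

Take the ladle blank (the one with the round head) from the leaning rack and push it through the sprung flap in the sloping front of the drying box, until it has dropped inside and the flap has snapped shut behind it. Then lock the box: turn the ring on its roof until the pointer stands at the brass stud, and let go. Leave the other two blanks, the mallet and the jar where they stand.

Things in the scene. Friction and masses are not known exactly. Their poses are not given: they have to be found in the camera images.
- ladle: pale wooden ladle blank, 140 long, ~120 g, in any of the rack's 3 places. Origin: middle of the flat foot (36 wide) at its head end, the lower end. z runs along it to the handle's end, x thickness, y width. Round flat head 58 in diameter, 22 thick, centred at z = 29; handle 26 wide (y), 20 thick (x -11 to +9), up to z = 140. Starts leaning as the rack's board does, its y along the rack's y.
- ladle_tail (a point): centre of the end of the ladle blank's handle, 140 along its z from its origin
- spatula: bystander: a blank like the ladle's with the same handle, but a rectangular head 56 wide, 55 long, 22 thick; origin and axes as the ladle's; stands in another place of the rack
- billet: bystander: a plain straight billet 36 wide, 22 thick, 140 long; origin and axes as the ladle's; stands in another place of the rack
- rack: fixed wooden rack, base 130 (x) by 280 (y), origin under its centre, turned about the vertical only. The blanks stand on a ledge and lean back on the +x side of a board tilted 30 degrees from vertical, top towards rack -x. Rack and box swap sides between runs.
- rack_mid (a point): middle place of the rack, on the ledge under the blank's foot. Places are 85 apart along the rack's y (-85, 0, +85), parted by fences 8 thick, 26 high above the ledge. The board reaches only 78 up along the blanks: the upper 62 of each blank is free on both sides. Blanks lift out along their own length, to (-0.5, 0, 0.866) in the rack's frame.
- box: fixed plywood drying box, 240 deep (x), 180 wide (y), walls 10, origin under its centre, turned about the vertical only, front to its -x. Front wall 195 high at x = -120; from its top the front slopes up and back at 25 degrees from level for 100 to the flat roof at z = 237 (x = -29 to +120). Clear back pane. Inside empty, floor at z = 10.
- mouth (a point): centre of the mouth in the outer face of the sloping front, at (-76, 0, 216) in the box's frame; mouth 110 wide (box y), 58 along the slope. Things go in square to the slope, along (0.423, 0, -0.906) in the box's frame (tool tilted 25 degrees from vertical). A guide plate runs 60 inward, square to the slope, from the mouth's lower edge.
- hood_top (a point): middle of the outer edge of the draught hood: a board 6 thick, as wide as the box, standing 60 out square to the slope along its top edge, its near face 46 up the slope from the mouth's centre. It leans over the mouth, so only a tool tilted about square to the slope has room beneath it. Its top is 54 above the roof.
- flap (a joint): steel flap filling the mouth, hinged at its upper edge, swings inwards only: 0 = shut, 1.45 rad = fully open. Spring: about 0.3 N at its lower edge when shut, 1 N well open. It holds a blank lying on the guide plate, which may need pushing at its end with shut fingertips until that end is some 45 inside the mouth; then it drops to the floor and the flap shuts.
- ring (a joint): captive steel lock ring on the roof, 56 in diameter, on a vertical axis. Value in rad = angle of its pointer from the box's +x, growing anticlockwise seen from above; starts -0.3 to 0.35, stops at -0.5 and 1.75, locked = 1.2 (pointer at the stud). Stays where left (friction 0.05 N m). Pointer 10 wide, reaching 48 from the axis, 6 to 14 above the roof.
- ring_grip (a point): on the ring's axis, inside its grip bar, 34 above the roof (at (30, 0, 271) in the box's frame). The bar, 56 long in the direction of the pointer and 12 thick, stands on the ring: foot 18 and top 48 above the roof
- locked_mark (a point): top of the brass stud on the roof that marks locked, 10 in diameter, 8 high, 60 from the ring's axis at 1.2 rad anticlockwise from the box's +x
- mallet: bystander: wooden mallet standing on its head between rack and box, 190 tall, head 60 in diameter and 100 high, handle 24 thick above it; origin at the centre of its underside
- jar: bystander: amber glass jar, 64 in diameter, 85 high; origin at the centre of its underside

How it is judged:
On the way, in this order (a step that is already met when the one before it is completed fails the run):
1. the ladle blank's head goes in at the mouth and pushes the flap open (value of joint flap above 0.3 rad and distance between ladle and mouth below 0.09 m), for 0.05 s.
2. the whole ladle blank is inside the box and the flap is shut behind it (x of ladle in the frame of box between -0.12 and 0.12 m and y of ladle in the frame of box between -0.09 and 0.09 m and z of ladle in the frame of box between 0 and 0.17 m and x of ladle_tail in the frame of box between -0.12 and 0.12 m and y of ladle_tail in the frame of box between -0.09 and 0.09 m and z of ladle_tail in the frame of box between 0 and 0.17 m and value of joint flap below 0.06 rad), for 0.2 s.
3. the lock ring's pointer stands at the stud (value of joint ring between 1.07 and 1.33 rad), for 0.2 s.
At the end, for the whole second after the job is handed in: The ladle blank lies at rest wholly inside the drying box (both its ends within the walls and below 170 mm), the flap is shut (under 0.06 rad), the ring's pointer is within 0.13 rad of the stud, and the spatula blank, billet, mallet and jar are within 30 mm of where they began (all of step 2 and all of step 3 and distance of each of spatula, billet, mallet, jar from where it was at the start of the episode below 0.03 m and linear speed of ladle below 0.02 m/s); the robot touches nothing.
It fails at once if the spatula blank is moved from its place (over 30 mm) or knocked over (distance of spatula from where it was at the start of the episode above 0.03 m).
It fails at once if the plain billet is moved from its place (over 30 mm) or knocked over (distance of billet from where it was at the start of the episode above 0.03 m).
It fails at once if the mallet is moved from its place (over 30 mm) or knocked over (distance of mallet from where it was at the start of the episode above 0.03 m).
It fails at once if the jar is moved from its place (over 30 mm) or knocked over (distance of jar from where it was at the start of the episode above 0.03 m).
It also fails if it takes over 67 s, if anything falls off the work surface, if the arm or the gripper's body presses on something with over 40 N, if the wrist force passes 120 N, or if a joint passes its speed limit or range.

## Working session

There is one attempt and no reset: what is moved stays moved. The work goes in short steps, Python scripts to look and compute and a tool call to move; the robot and the scene stay as the last step left them, time stands still between calls to the robot, and variables do not carry over. Pictures are saved under pics/ and viewed, and the job is handed in when it is done.

Besides the shell and the picture viewer there is one more tool, called after "Call:" in YAML: its name, and indented under it one key for each argument. arm_command: Moves the arm, as the interface text tells. Its arguments: {"type":"object","properties":{"plan":{"type":"array"},"fingers":{"type":"number"},"force":{"type":"number"}},"required":["plan"]}

```bash
mkdir -p pics; cat > h.py <<'E'
import numpy as np,cv2
from rig import *
def snap(n,tag):
    c=camera(n); np.savez(f'{n}.npz',K=c['camera_matrix'],R=c['R'],t=c['t'],p=c['pixels'])
    cv2.imwrite(f'pics/{n}_{tag}.png',c['pixels'][:,:,::-1]); return c
def load(n): return np.load(f'{n}.npz')
def crop(n,tag,u0,v0,u1,v1,s):
    p=load(n)['p'][v0:v1,u0:u1,::-1]
    cv2.imwrite(f'pics/{n}_{tag}.png',cv2.resize(p,None,fx=s,fy=s,interpolation=cv2.INTER_CUBIC))
def proj(n,X):
    d=load(n);X=np.atleast_2d(X);c=X@d['R'].T+d['t'];p=c@d['K'].T;return p[:,:2]/p[:,2:]
def onz(n,u,v,z):
    d=load(n);r=d['R'].T@np.linalg.inv(d['K'])@[u,v,1];o=-d['R'].T@d['t'];return o+r*(z-o[2])/r[2]
E
python3 - <<'E'
from h import *
for n in('side','top'):
    c=snap(n,'0'); print(n,np.round(c['camera_matrix'],1).tolist(),np.round(c['R'],3).tolist(),np.round(-c['R'].T@c['t'],3))
print(pinch_z() if callable(pinch_z) else pinch_z); print(get_obs())
E
```

```text
side [[512.6, 0.0, 283.1], [0.0, 512.6, 219.0], [0.0, 0.0, 1.0]] [[0.945, -0.326, 0.005], [-0.237, -0.698, -0.676], [0.224, 0.638, -0.737]] [ 0.402 -0.666  0.978]
top [[492.0, 0.0, 276.9], [0.0, 492.0, 206.0], [0.0, 0.0, 1.0]] [[0.007, -1.0, 0.007], [-0.993, -0.007, -0.114], [0.114, -0.006, -0.993]] [0.546 0.013 1.195]
0.0187
{'time': 0.1, 'q': array([-1.46752210e+00,  5.28358664e-01,  1.43377081e+00, -3.26113299e-05,
        1.18137849e+00, -1.78476996e-01]), 'joint_velocities': array([ 0.00249277, -0.00138055, -0.00061551, -0.00051591, -0.00170134,
        0.00100689]), 'joint_torque': array([-2.56533958e-04, -4.40984988e+01, -1.77150124e+01,  6.34484715e-02,
        5.33373782e-02, -4.11994449e-05]), 'position': array([ 0.17373871, -0.59968764,  0.22167948]), 'tool_rot': array([-0.09927443,  0.70077793, -0.69942376,  0.09930404]), 'ft_force': array([-0.17360799,  0.42862324, -0.6265361 ]), 'moment': array([0.02692357, 0.02447834, 0.06136969]), 'grip_width': 0.0872257675878729}
```

View pics/top_0.png

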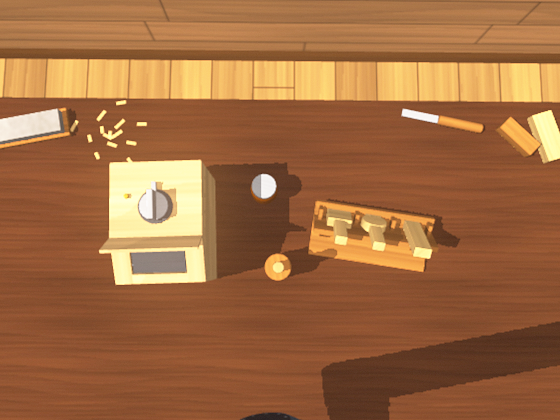

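View pics/side_0.png

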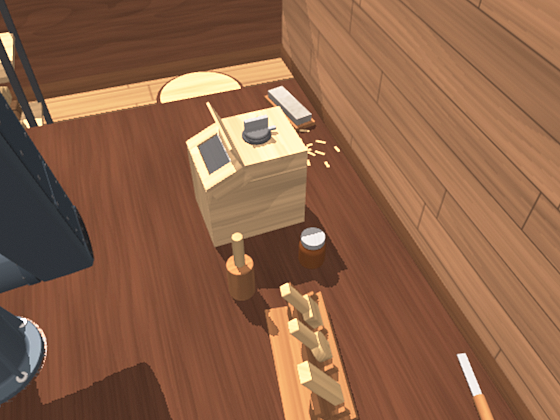

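```bash
python3 - <<'E'
from h import *
crop('top','rack',300,190,450,280,5)
crop('top','box',95,145,225,295,4)
crop('side','rack',250,270,370,420,4)
crop('side','box',180,80,320,250,4)
E
```

```text
(no output)
```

View pics/top_rack.png

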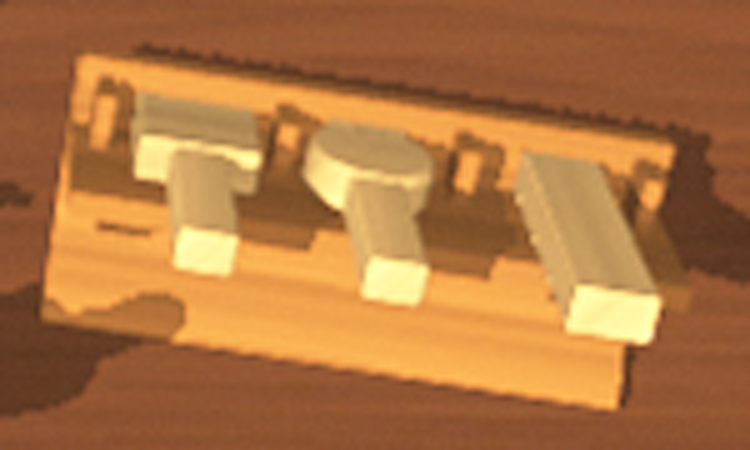

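View pics/side_rack.png

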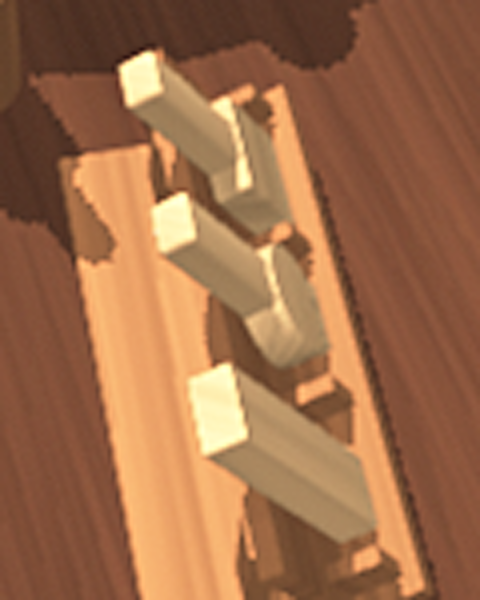

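View pics/top_box.png

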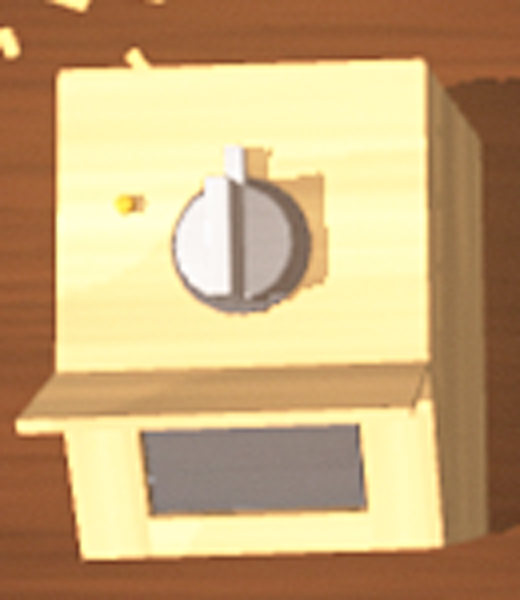

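View pics/side_box.png

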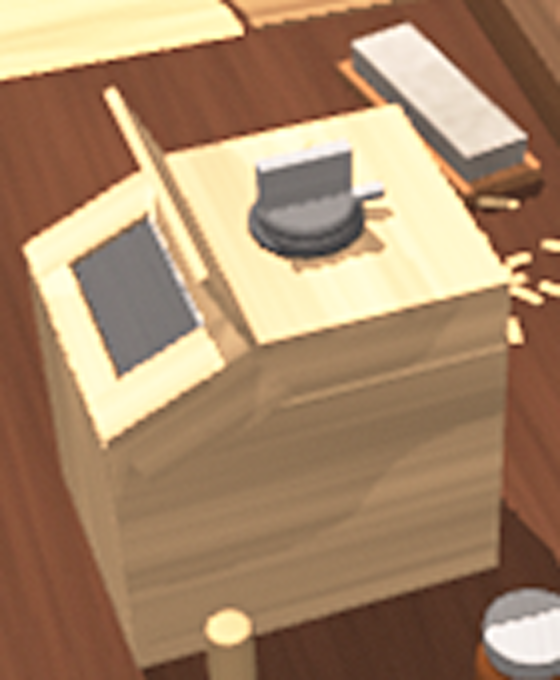

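```bash
cat > fit.py <<'E'
from h import *
from scipy.optimize import least_squares
from scipy.spatial.transform import Rotation as Ro
Pb=[('top',57,70,120,90,237),('top',427,60,120,-90,237),('top',83,558,-120,90,195),('top',443,546,-120,-90,195),('top',152,515,-102.3,55,203.7),('top',367,510,-102.3,-55,203.7),('top',125,204,51.7,55.9,245),
('side',25,248,-120,90,195),('side',105,443,-120,-90,195),('side',145,665,-120,-90,0),('side',508,288,120,-90,237),('side',400,105,120,90,237),('side',497,565,120,-90,0),('side',120,377,-102.3,-55,203.7),('side',72,265,-102.3,55,203.7)]
off={'top':(95,145,4),'side':(180,80,4)}
def res(p,P,off,tilt,per=False):
    R=Ro.from_euler('z',p[0]).as_matrix()@tilt
    r=[]
    for n,u,v,*X in P:
        o=off[n];r.append(proj(n,R@(np.array(X)/1000)+p[1:4])[0]-[o[0]+u/o[2],o[1]+v/o[2]])
    return np.array(r) if per else np.ravel(r)
f=least_squares(res,[0,.5,.25,0],args=(Pb,off,np.eye(3)),loss='soft_l1')
print('box',np.round(f.x,4),'\n',np.round(res(f.x,Pb,off,np.eye(3),True),1).tolist())
t=np.radians(30);T=np.array([[np.cos(t),0,-np.sin(t)],[0,1,0],[np.sin(t),0,np.cos(t)]])
offr={'top':(300,190,5),'side':(250,270,4)}
def face(w,xp,tp,sd):
    C=[(xp,w),(xp,-w),(-11,-w),(-11,w)]
    return [('top',*a,*c,140) for a,c in zip(tp,C)]+[('side',*a,*c,140) for a,c in zip(sd,[C[3],C[0],C[1],C[2]])]
B={'ladle':face(13,9,[(372,258),(428,265),(418,305),(362,298)],[(153,205),(188,193),(197,248),(160,264)]),
'spat':face(13,9,[(177,228),(238,232),(232,275),(173,270)],[(118,67),(152,50),(163,92),(130,110)]),
'billet':face(18,11,[(575,285),(660,292),(652,343),(567,333)],[(190,380),(233,365),(245,430),(205,460)])}
for k,P in B.items():
    g=least_squares(res,[-.15,.5,-.2,0.02],args=(P,offr,T),loss='soft_l1')
    R=Ro.from_euler('z',g.x[0]).as_matrix()@T
    print(k,np.round(g.x,4),'tail',np.round(R@[0,0,.14]+g.x[1:],4),np.round(res(g.x,P,offr,T,True),1).tolist())
def joint(p,per=False):
    r=[]
    for k,y in (('ladle',0),('spat',.085),('billet',-.085)):
        q=np.r_[p[0],p[1]-np.sin(p[0])*y,p[2]+np.cos(p[0])*y,p[3]]
        r.append(res(q,B[k],offr,T))
    return np.concatenate(r)
g=least_squares(joint,[-.15,.5,-.2,.02],loss='soft_l1');print('joint',np.round(g.x,4),'tail',np.round(Ro.from_euler('z',g.x[0]).as_matrix()@T@[0,0,.14]+g.x[1:],4),np.abs(g.fun).max())
E
python3 fit.py
```

```text
box [ 0.0368  0.6251  0.2437 -0.0043] 
 [[1.0, -0.6], [-0.7, -0.7], [0.4, -1.2], [-0.1, -1.0], [-0.6, 0.2], [0.7, -0.2], [-0.1, -1.1], [-0.2, -0.1], [-0.4, -0.1], [-2.1, 0.9], [0.4, -1.4], [-1.1, 0.3], [-0.5, 0.3], [-1.1, 1.3], [-1.6, -0.2]]
ladle [-0.1816  0.6524 -0.2238  0.0307] tail [ 0.5836 -0.2112  0.1519] [[-0.1, -1.4], [0.8, -0.5], [0.4, -0.3], [-0.4, -1.2], [-1.1, 1.7], [-0.5, 0.7], [-0.3, -0.7], [-0.6, -0.7]]
spat [-0.0906  0.6651 -0.1365  0.0329] tail [ 0.5953 -0.1301  0.1542] [[0.2, -0.8], [0.3, -0.4], [0.2, -0.6], [-0.2, -0.8], [-0.9, 0.2], [-0.7, -0.3], [-0.2, 0.1], [-0.7, 0.3]]
billet [-0.1201  0.639  -0.3104  0.0343] tail [ 0.5695 -0.302   0.1556] [[0.5, -0.7], [0.6, 0.1], [-0.3, -1.0], [-0.2, -1.2], [-1.6, 0.3], [-1.5, -1.0], [0.7, 2.1], [-0.5, -0.3]]
joint [-0.1462  0.652  -0.2251  0.034 ] tail [ 0.5827 -0.2149  0.1552] 2.8930013626792856
```

```bash
cat >> fit.py <<'E'
print('---')
f2=least_squares(lambda p:res(np.r_[p,0],Pb,off,np.eye(3)),[0,.5,.25],loss='soft_l1');print('box z0',f2.x,np.degrees(f2.x[0]),np.round(res(np.r_[f2.x,0],Pb,off,np.eye(3),True),1).tolist())
Rb=Ro.from_euler('z',f2.x[0]).as_matrix();bt=np.r_[f2.x[1:],0]
for k,v in dict(mouth=(-76,0,216),grip=(30,0,271),hood=(-60,0,291)).items(): print(k,np.round(Rb@(np.array(v)/1e3)+bt,4))
o=get_obs();M=Ro.from_quat(o['tool_rot']).as_matrix();print(M.round(3),np.degrees(np.arctan2(M[1,2],M[0,2])))
# mallet top, jar lid
print('mallet top',onz('top',278,267.5,.19),onz('side',238,238,.19),'jar',onz('top',264,187,.085))
E
python3 fit.py | sed -n '/---/,$p'
```

```text
---
box z0 [0.03716921 0.624613   0.24185031] 2.129638993979889 [[1.2, -0.8], [-0.1, -0.9], [0.7, -0.9], [0.5, -0.7], [-0.3, 0.5], [1.2, 0.0], [0.2, -1.1], [-0.5, -1.0], [-0.6, -0.9], [-2.2, 0.4], [0.6, -2.3], [-1.0, -0.7], [-0.4, -0.3], [-1.3, 0.5], [-1.8, -1.1]]
mouth [0.5487 0.239  0.216 ]
grip [0.6546 0.243  0.271 ]
hood [0.5647 0.2396 0.291 ]
[[-0.961 -0.     0.278]
 [-0.278  0.002 -0.961]
 [-0.    -1.    -0.002]] -73.85611651131295
mallet top [0.53544764 0.00347444 0.19      ] [ 0.5385455  -0.00425643  0.19      ] jar [0.71636486 0.03558898 0.085     ]
```

Call:
arm_command:
  plan:
    - [[1.4, 1.3, 2], -1]
    - [[3.0, 2.8, 3], -2]
    - [[4.5, 4.2, 3], -3]
    - [[6, 5.6, 3], -4]
    - [[7.5, 7, 3], -4.9]
  fingers: 0.3
  force: 30

```text
time: 0.6
position: [0.3409, -0.4441, 0.2974]
tool_rot: [-0.053, -0.705, 0.705, 0.053]
ft_force: [1.0, -0.1, 0.1]
grip_width: 0.0589
```

Call:
arm_command:
  plan:
    - [[1.5, 1.4, 0], 0]
    - [[3, 2.8, 0], 0]
    - [[4.5, 4.2, 0], 0]
    - [[6, 5.6, 0], 0]
    - [[7.5, 7, 0], 0]

```text
time: 1.1
position: [0.5236, -0.273, 0.2965]
tool_rot: [0.051, 0.705, -0.705, -0.052]
ft_force: [-0.1, 0.3, -0.2]
grip_width: 0.0562
```

Call:
arm_command:
  plan:
    - [[1.5, 1.4, -0.5], 0]
    - [[1.6, 1.44, -0.5], 0]
    - [[1.6, 1.44, -0.5], 0]

```text
time: 1.4
position: [0.5629, -0.2373, 0.2833]
tool_rot: [0.05, 0.706, -0.705, -0.051]
ft_force: [0.8, -0.1, -0.0]
grip_width: 0.0567
```

Call:
arm_command:
  plan:
    - [[0, 0, 0], 0]
    - [[0, 0, 0], 0]

```text
time: 1.6
position: [0.5616, -0.2402, 0.2846]
tool_rot: [-0.052, -0.705, 0.705, 0.052]
ft_force: [-0.1, 0.9, 0.2]
grip_width: 0.0566
```

```bash
python3 - <<'E'
from h import *
from scipy.spatial.transform import Rotation as Ro
o=get_obs();M=Ro.from_quat(o['tool_rot']).as_matrix();print(o['position'],np.degrees(np.arctan2(M[1,2],M[0,2])),M[:,1])
snap('top','1');crop('top','1r',300,180,450,280,5)
snap('side','1');crop('side','1r',220,240,370,390,4)
E
```

```text
[ 0.56158911 -0.24020177  0.28457512] -98.47118676788567 [-2.57956658e-04 -3.87516097e-04 -9.99999892e-01]
```

View pics/side_1.png

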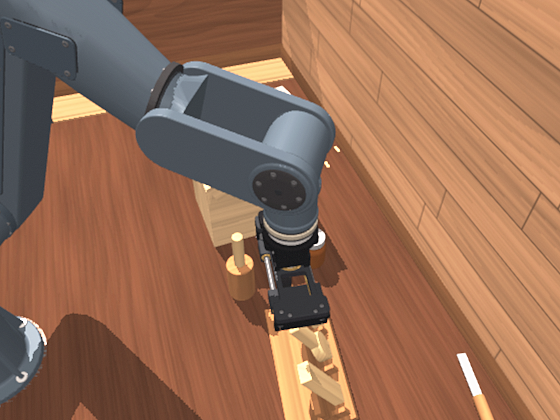

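View pics/top_1.png

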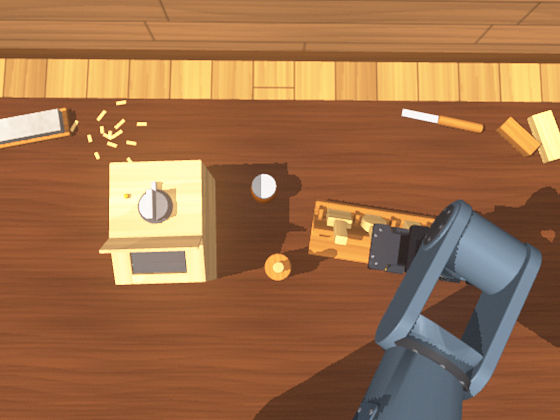

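Call:
arm_command:
  plan:
    - [[0.6, 0.5, -0.3], 0]
    - [[1.1, 1.05, -1], 0]
    - [[1.1, 1.05, -2], 0]
    - [[1.1, 1.05, -3], 0]
    - [[1.1, 1.05, -3], 0]

```text
time: 2.2
position: [0.5872, -0.2122, 0.206]
tool_rot: [0.049, 0.706, -0.704, -0.055]
ft_force: [-0.3, 0.6, 0.0]
grip_width: 0.0564
```

```bash
python3 - <<'E'
from h import *
o=get_obs();print(o['position'])
snap('side','2');crop('side','2r',220,240,370,390,4)
p=proj('side',[o['position'],[.583,-.213,.1545]]);print((p-[220,240])*4)
E
```

```text
[ 0.58721419 -0.21215798  0.20603647]
[[304.76372666 282.81809498]
 [294.03162287 348.27961576]]
```

View pics/side_2r.png

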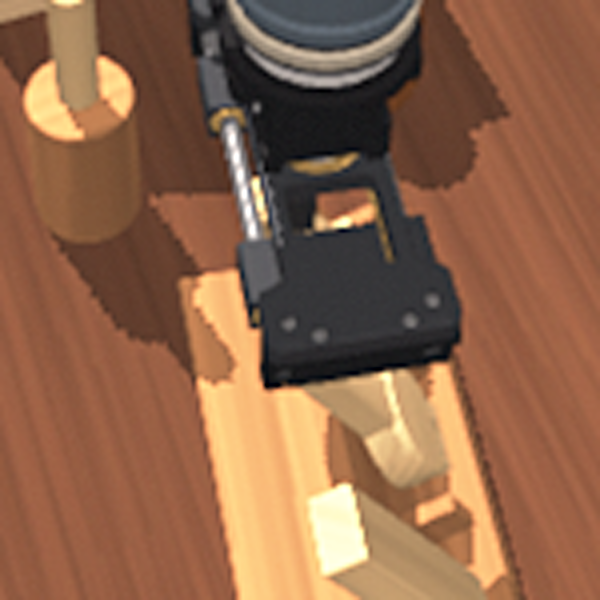

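Call:
arm_command:
  plan:
    - [[0.05, 0, -1], 0]
    - [[0.05, 0, -2], 0]
    - [[0.05, 0, -3], 0]
    - [[0.05, 0, -3.3], 0]
    - [[0.05, 0, -3.3], 0]

```text
time: 2.75
position: [0.5913, -0.2132, 0.1272]
tool_rot: [0.052, 0.705, -0.705, -0.052]
ft_force: [-0.6, 0.9, 0.3]
grip_width: 0.0565
```

Call:
arm_command:
  plan:
    - [[0, 0, 0], 0]
    - [[0, 0, 0], 0]
    - [[0, 0, 0], 0]
    - [[0, 0, 0], 0]
    - [[0, 0, 0], 0]
  fingers: -1
  force: 35

```text
time: 3.25
position: [0.5915, -0.2126, 0.1274]
tool_rot: [-0.052, -0.705, 0.705, 0.051]
ft_force: [-0.4, 0.1, 2.0]
grip_width: 0.0258
```

Call:
arm_command:
  plan:
    - [[-0.2, 0.03, 0.35], 0]
    - [[-0.6, 0.09, 1.05], 0]
    - [[-1.2, 0.18, 2.1], 0]
    - [[-1.8, 0.27, 3.15], 0]
    - [[-1.8, 0.27, 3.15], 0]

```text
time: 3.75
position: [0.5461, -0.2062, 0.2095]
tool_rot: [-0.053, -0.704, 0.706, 0.05]
ft_force: [-0.2, -0.3, -1.4]
grip_width: 0.0256
```

Call:
arm_command:
  plan:
    - [[-0.2, 0.03, 1.5], 0]
    - [[-0.4, 0.06, 3], 0]
    - [[-0.6, 0.1, 5], 0]
    - [[-0.6, 0.1, 6.3], 0]
    - [[-0.6, 0.1, 6.3], 0]

```text
time: 4.25
position: [0.5336, -0.2046, 0.3684]
tool_rot: [-0.055, -0.703, 0.707, 0.048]
ft_force: [1.1, 0.1, -1.7]
grip_width: 0.0258
```

```bash
python3 - <<'E'
from h import *
o=get_obs();print(o['position'],o['grip_width'],o['ft_force'])
snap('side','3');snap('top','3')
E
```

```text
[ 0.53356867 -0.20464212  0.3684291 ] 0.025758803155397456 [ 1.14892836  0.11026471 -1.71917464]
```

View pics/side_3.png

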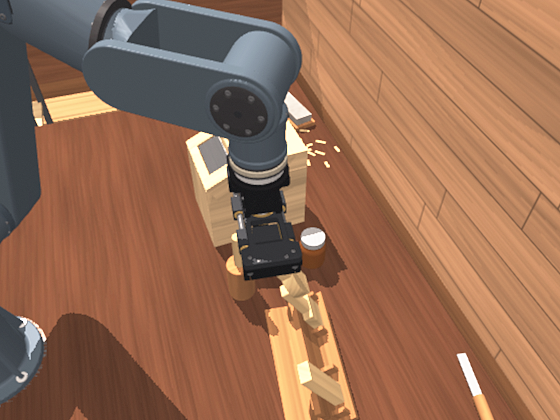

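View pics/top_3.png

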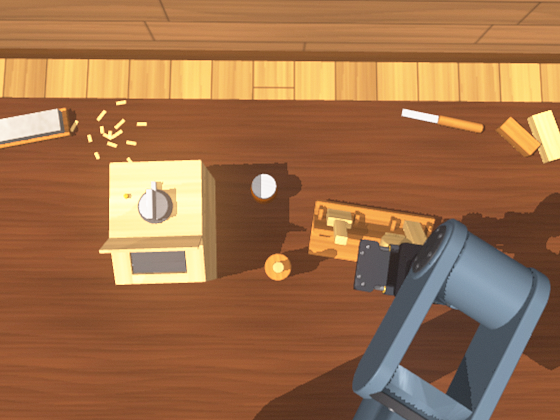

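Call:
arm_command:
  plan:
    - [[-0.5, 1.5, 0.3], 0.5]
    - [[-1, 3, 0.3], 1]
    - [[-1.5, 4.6, 0.3], 1.5]
    - [[-2, 6.2, 0.3], 2]
    - [[-2.3, 8, 0.3], 2.1]

```text
time: 4.85
position: [0.4714, -0.0019, 0.3679]
tool_rot: [-0.015, 0.707, -0.706, 0.011]
ft_force: [1.6, -0.5, -1.4]
grip_width: 0.0261
```

Call:
arm_command:
  plan:
    - [[0, 1.6, 0], 0]
    - [[0, 3.2, 0], 0]
    - [[0, 4.8, 0], 0]
    - [[0, 6.4, 0], 0]
    - [[0, 8, 0], 0]

```text
time: 5.35
position: [0.4722, 0.1981, 0.3678]
tool_rot: [0.015, -0.707, 0.707, -0.011]
ft_force: [0.5, -0.4, -0.8]
grip_width: 0.0261
```

```bash
python3 - <<'E'
from h import *
from scipy.spatial.transform import Rotation as Ro
o=get_obs();M=Ro.from_quat(o['tool_rot']).as_matrix();print(o['position'],np.degrees(np.arctan2(M[1,2],M[0,2])),M[:,1])
E
```

```text
[0.47219368 0.19806475 0.36778165] -87.85279139470492 [-0.00581379 -0.00115789 -0.99998243]
```

Call:
arm_command:
  plan:
    - [[0.1, 1, 0], 0]
    - [[0.17, 1.53, -0.4], 0]
    - [[0.17, 1.53, -0.7], 0]
    - [[0.17, 1.53, -0.7], 0]

```text
time: 5.75
position: [0.4764, 0.2336, 0.3499]
tool_rot: [0.016, -0.706, 0.708, -0.011]
ft_force: [-0.2, -0.7, -0.4]
grip_width: 0.0258
```

```bash
python3 - <<'E'
from h import *
o=get_obs();print(o['position'])
snap('side','4');snap('top','4')
crop('side','4c',150,60,330,230,4)
crop('top','4c',80,150,260,320,4)
E
```

```text
[0.47640472 0.23364711 0.34994512]
```

View pics/side_4c.png

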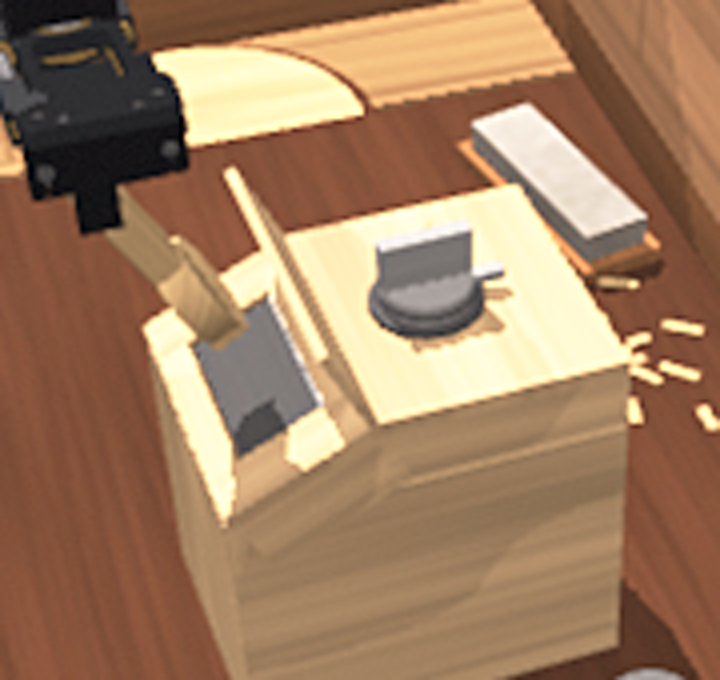

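View pics/top_4c.png

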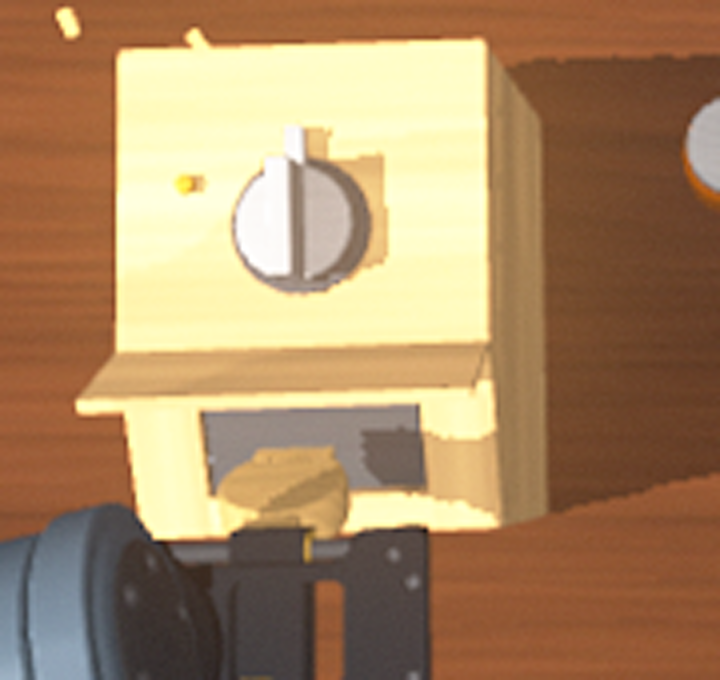

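```bash
cat > lad.py <<'E'
from h import *
from scipy.spatial.transform import Rotation as Ro
t=np.radians(30);T=np.array([[np.cos(t),0,-np.sin(t)],[0,1,0],[np.sin(t),0,np.cos(t)]])
o=get_obs();p=o['position']
Rb=Ro.from_euler('z',.0372).as_matrix();foot=p+Rb@[.0616,0,-.094]
mouth=np.array([.5487,.239,.216])
d=Rb.T@(foot-mouth);print('foot s,n,y',d[0]*.906+d[2]*.423,-.423*d[0]+.906*d[2],d[1])
C=np.array([[.011,.018,0],[.011,-.018,0],[-.011,-.018,0],[-.011,.018,0]])
X=(Rb@T@C.T).T+foot
print('side',((proj('side',X)-[150,60])*4).round().tolist());print('top',((proj('top',X)-[80,150])*4).round().tolist())
E
python3 lad.py
```

```text
foot s,n,y 0.009116327200244984 0.04212495041633074 -0.002896703359538884
side [[236.0, 289.0], [254.0, 327.0], [222.0, 351.0], [205.0, 312.0]]
top [[260.0, 441.0], [337.0, 439.0], [342.0, 479.0], [266.0, 481.0]]
```

Call:
arm_command:
  plan:
    - [[-0.2, 0.12, -0.1], 0]
    - [[0.2, 0.13, -1], 0]
    - [[0.65, 0.15, -1.9], 0]
    - [[1.1, 0.17, -2.9], 0]
    - [[1.15, 0.17, -3], 0]

```text
time: 6.35
position: [0.5048, 0.2379, 0.2754]
tool_rot: [0.015, -0.706, 0.707, -0.01]
ft_force: [-2.9, -1.2, -1.1]
grip_width: 0.0257
```

```bash
python3 - <<'E'
from h import *
o=get_obs();print(o['position'],o['ft_force'])
snap('side','5');snap('top','5')
crop('side','5c',150,60,330,230,4)
crop('top','5c',80,150,260,320,4)
E
python3 lad.py
```

```text
[0.50475018 0.23792601 0.27541234] [-2.89771997 -1.17022177 -1.12626116]
foot s,n,y 0.0024810543723408126 -0.03715680972183637 0.0009575724897847303
side [[292.0, 376.0], [310.0, 414.0], [280.0, 436.0], [263.0, 398.0]]
top [[290.0, 387.0], [361.0, 385.0], [366.0, 423.0], [296.0, 425.0]]
```

View pics/side_5c.png

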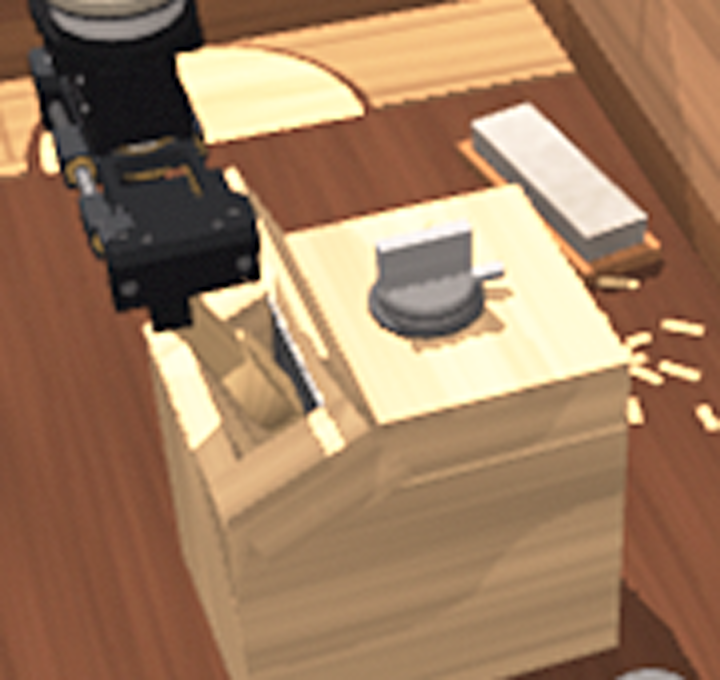

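View pics/top_5c.png

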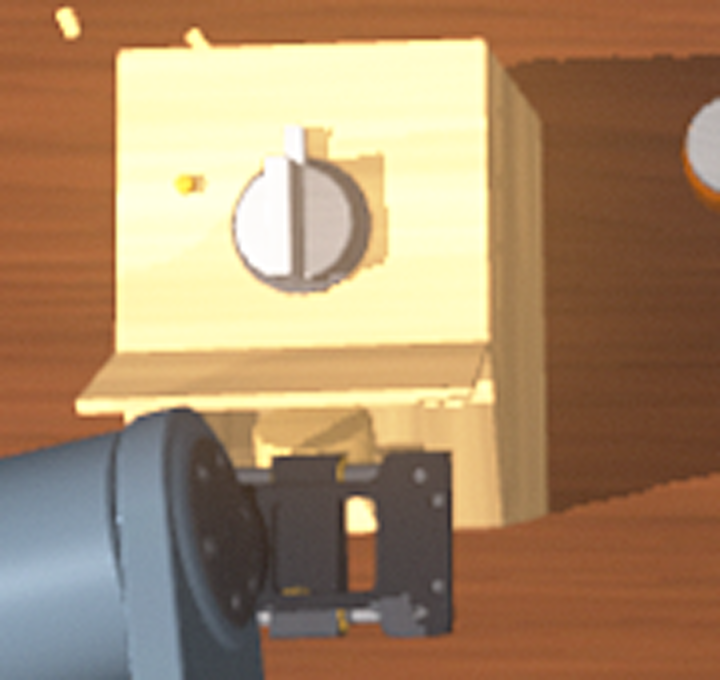

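Call:
arm_command:
  plan:
    - [[0.4, 0.02, -1], 0]
    - [[0.76, 0.03, -1.95], 0]
    - [[0.76, 0.03, -1.95], 0]

```text
time: 6.75
position: [0.5246, 0.2394, 0.2279]
tool_rot: [0.015, -0.707, 0.707, -0.012]
ft_force: [-1.5, -0.5, -3.2]
grip_width: 0.0259
```

```bash
python3 - <<'E'
from h import *
o=get_obs();print(o['position'],o['ft_force'])
snap('side','6');snap('top','6')
crop('side','6c',150,60,330,230,4)
crop('top','6c',80,150,260,320,4)
E
python3 lad.py
```

```text
[0.52461565 0.23938363 0.22794824] [-1.45511601 -0.51514309 -3.16120428]
foot s,n,y 0.0008472918410104072 -0.08852249598613927 0.0016340156442302698
side [[330.0, 427.0], [348.0, 465.0], [319.0, 486.0], [301.0, 448.0]]
top [[311.0, 352.0], [378.0, 350.0], [383.0, 387.0], [316.0, 389.0]]
```

View pics/side_6c.png

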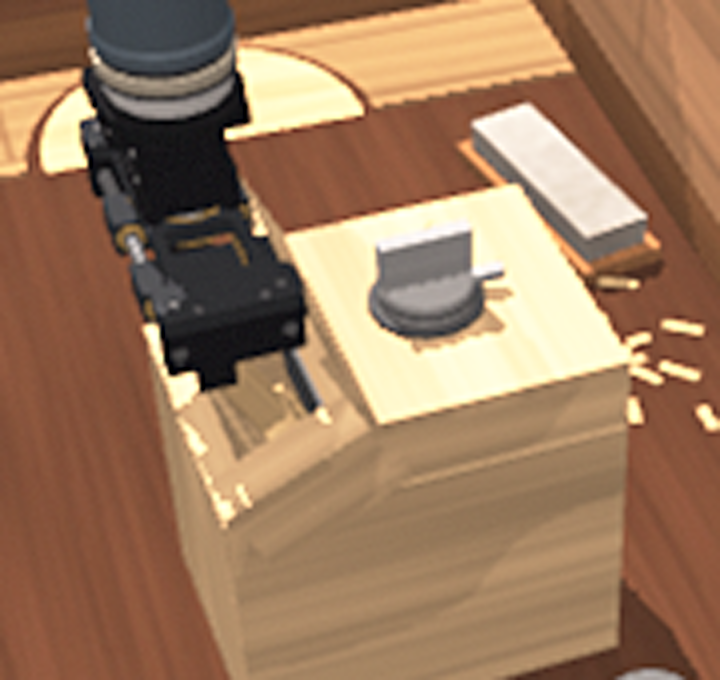

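View pics/top_6c.png

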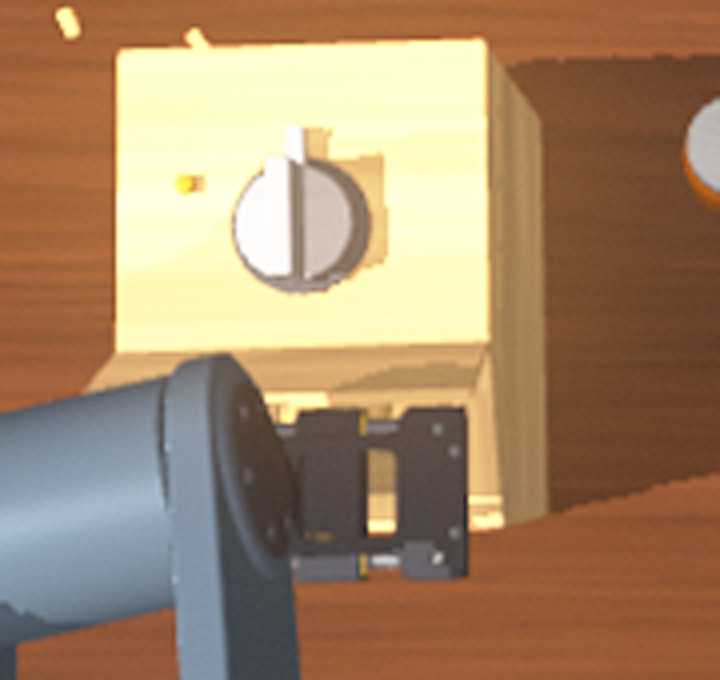

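Call:
arm_command:
  plan:
    - [[0, 0, -0.2], 0]
    - [[0, 0, -0.2], 0]
    - [[0, 0, -0.2], 0]
  fingers: 0.2

```text
time: 7.15
position: [0.5268, 0.2402, 0.2259]
tool_rot: [-0.012, 0.707, -0.707, 0.015]
ft_force: [-0.7, -1.3, 0.1]
grip_width: 0.0421
```

```bash
python3 - <<'E'
from h import *
o=get_obs();print(o['position'],o['ft_force'],o['grip_width'])
snap('side','7');snap('top','7')
crop('side','7c',150,60,330,230,4)
crop('top','7c',80,150,260,320,4)
E
```

```text
[0.52682079 0.24019794 0.22589813] [-0.68819538 -1.25374321  0.07580448] 0.042075627845314885
```

View pics/side_7c.png

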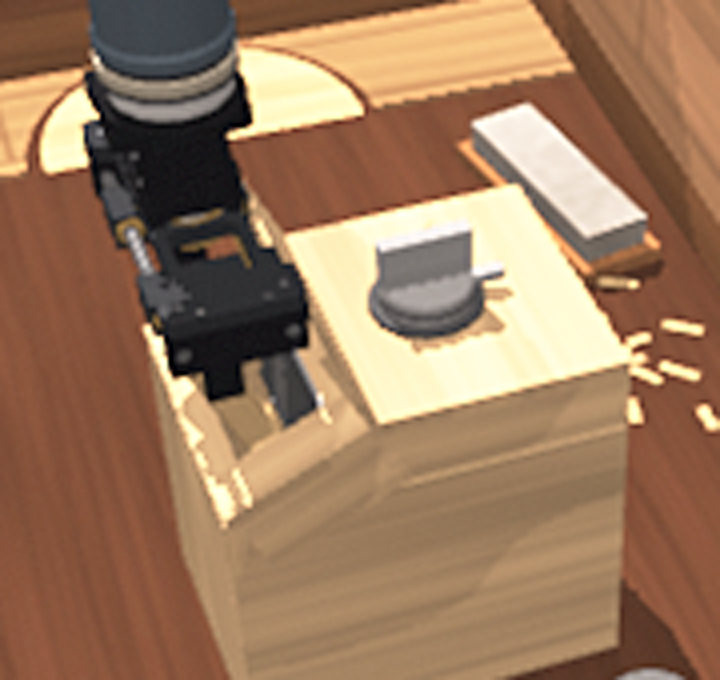

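View pics/top_7c.png

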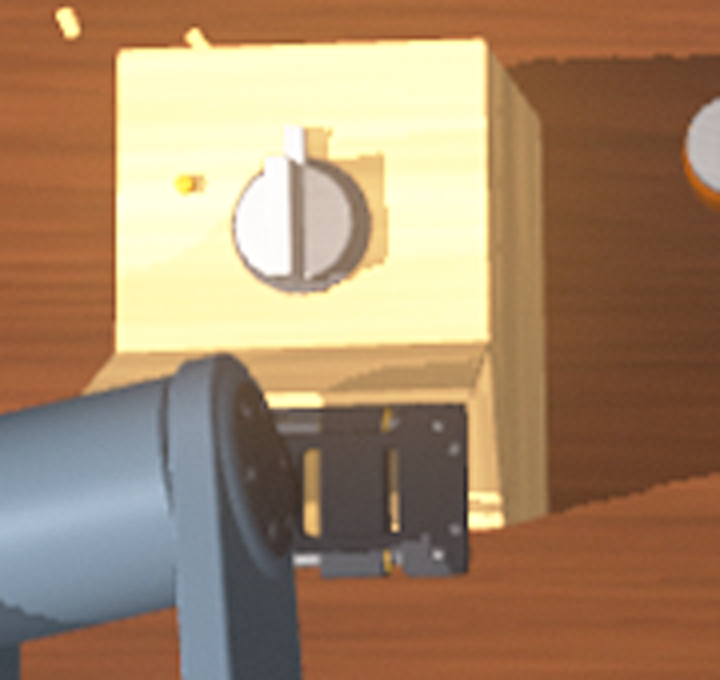

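Call:
arm_command:
  plan:
    - [[-0.1, 0, 1], 0]
    - [[-0.3, 0, 2.5], 0]
    - [[-0.8, 0, 4.2], 0]
    - [[-2, 0, 4.2], 0]
    - [[-3, 0, 4.2], 0]

```text
time: 7.75
position: [0.4509, 0.2401, 0.3316]
tool_rot: [-0.012, 0.707, -0.707, 0.015]
ft_force: [0.8, 0.0, -0.3]
grip_width: 0.052
```

```bash
python3 - <<'E'
from h import *
o=get_obs();print(o['position'],o['ft_force'],o['grip_width'])
snap('side','8');snap('top','8')
crop('side','8c',170,70,290,180,6)
crop('top','8c',90,190,220,290,6)
E
```

```text
[0.45088629 0.24013508 0.33155371] [ 0.78916874  0.00474998 -0.3293044 ] 0.051989410780980946
```

View pics/side_8c.png

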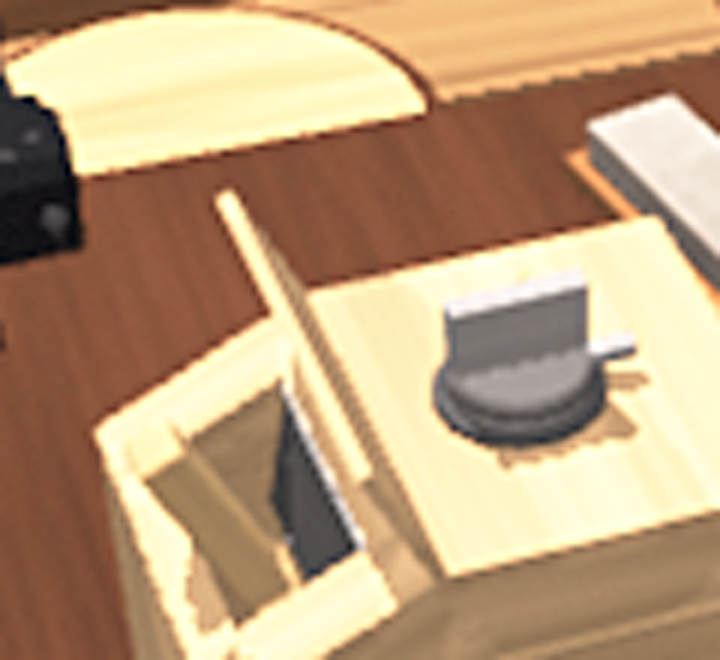

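View pics/top_8c.png

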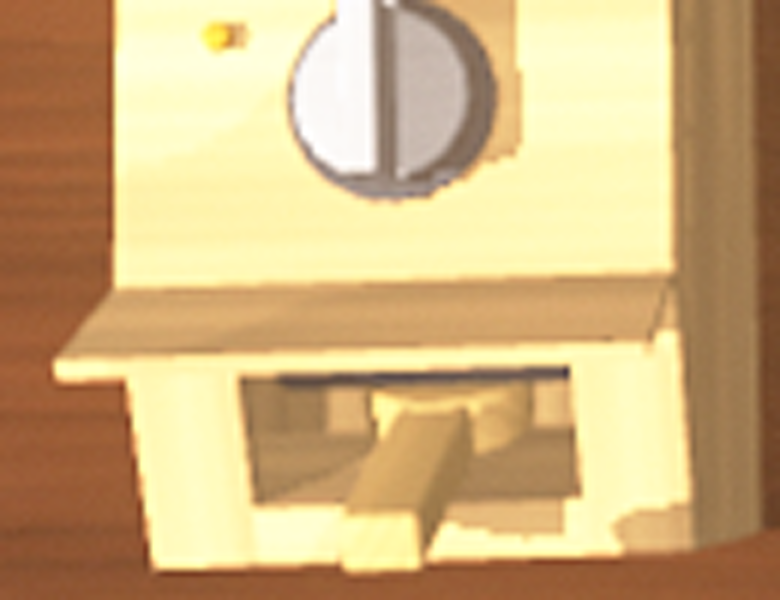

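```bash
cat > tail.py <<'E'
from h import *
import sys
from scipy.optimize import least_squares
from scipy.spatial.transform import Rotation as Ro
Rb=Ro.from_euler('z',.0372).as_matrix();mouth=np.array([.5487,.239,.216])
def W(s,y,n): return mouth+Rb@np.array([s*.906-.423*n,y,s*.423+.906*n])
cam,u,v=sys.argv[1],float(sys.argv[2]),float(sys.argv[3])
for s in (-.018,-.012):
    r=least_squares(lambda q:proj(cam,W(s,*q))[0]-[u,v],[0,.02]).x;print(s,r,W(s,*r),proj('side',W(s,*r)))
E
python3 tail.py top 153.3 280.8
```

```text
-0.018 [0.00125001 0.05350251] [0.50974089 0.23880093 0.25685928] [[193.90438985 142.21970888]]
-0.012 [-0.00198151  0.06542908] [0.51025187 0.23558618 0.27020274] [[193.69902513 138.25900811]]
```

```bash
python3 - <<'E'
import sys;sys.argv=['x','top','153.3','280.8']
from tail import *
print('start',W(-.02,0,.075),W(-.02,0,.015),'end',mouth+Rb@[-.023,0,-.008])
E
```

```text
-0.018 [0.00125001 0.05350251] [0.50974089 0.23880093 0.25685928] [[193.90438985 142.21970888]]
-0.012 [-0.00198151  0.06542908] [0.51025187 0.23558618 0.27020274] [[193.69902513 138.25900811]]
start [0.49888948 0.23714619 0.27549   ] [0.52425193 0.23809011 0.22113   ] end [0.52571591 0.2381446  0.208     ]
```

Call:
arm_command:
  plan:
    - [[1, -0.06, 0], 0]
    - [[1.92, -0.12, -0.6], 0]
    - [[1.92, -0.12, -1.5], 0]
    - [[1.92, -0.12, -1.6], 0]
    - [[1.92, -0.12, -1.6], 0]
  fingers: -1

```text
time: 8.35
position: [0.4988, 0.2367, 0.2888]
tool_rot: [0.014, -0.707, 0.707, -0.013]
ft_force: [0.3, -0.8, 0.2]
grip_width: 0.02
```

```bash
python3 - <<'E'
from h import *
o=get_obs();print(o['position'],o['ft_force'],o['grip_width'])
snap('side','9');crop('side','9c',170,70,290,180,6)
E
```

```text
[0.49881994 0.23673515 0.28883879] [ 0.27989224 -0.8402888   0.22399172] 0.020012551201547518
```

View pics/side_9c.png

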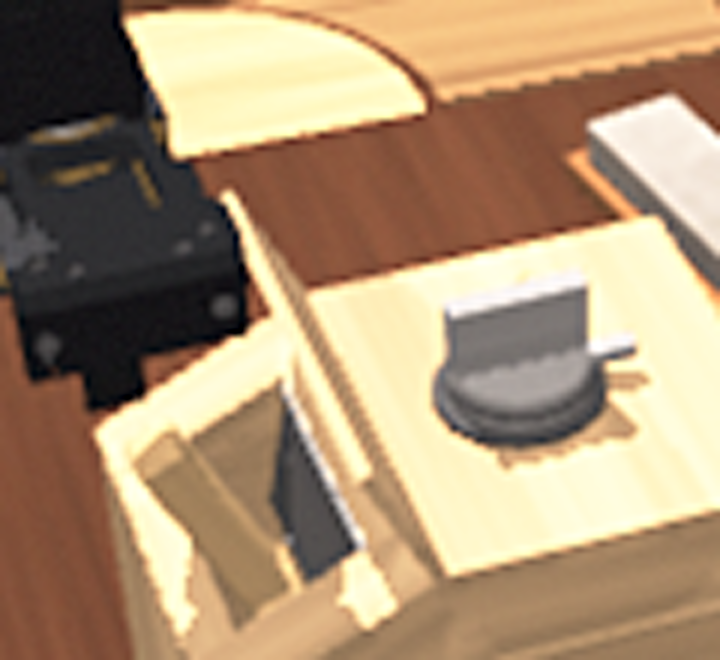

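Call:
arm_command:
  plan:
    - [[0, 0, 0], 0]
    - [[0, 0, 0], 0]

```text
time: 8.6
position: [0.4992, 0.2371, 0.2906]
tool_rot: [-0.013, 0.707, -0.707, 0.014]
ft_force: [-0.2, 0.7, -0.0]
grip_width: 0.0034
```

Call:
arm_command:
  plan:
    - [[0.65, 0.03, -1.75], 0]
    - [[1.05, 0.06, -3.25], 0]
    - [[1.05, 0.06, -3.25], 0]

```text
time: 8.9
position: [0.5254, 0.2382, 0.2053]
tool_rot: [0.014, -0.707, 0.707, -0.012]
ft_force: [-0.0, -0.2, -0.2]
grip_width: 0.0005
```

```bash
python3 - <<'E'
from h import *
o=get_obs();print(o['position'],o['ft_force'],o['grip_width'])
snap('side','10');crop('side','10c',170,70,290,180,6)
E
```

```text
[0.5253564  0.23821078 0.20531783] [-0.03815004 -0.19456195 -0.1925458 ] 0.0005331241760915253
```

View pics/side_10c.png

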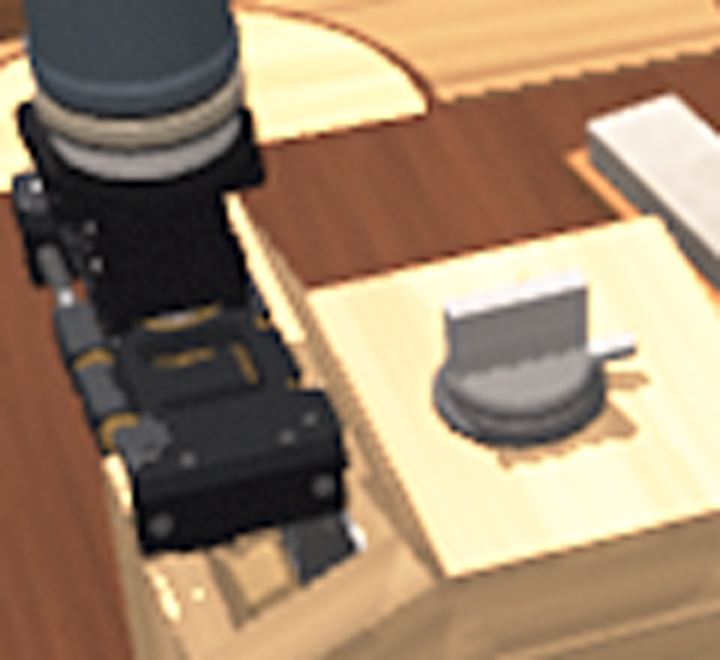

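Call:
arm_command:
  plan:
    - [[-0.1, 0, 1.2], 0]
    - [[-0.3, 0, 3], 0]
    - [[-1, 0, 4.5], 0]
    - [[-2.5, 0, 4.5], 0]

```text
time: 9.35
position: [0.4675, 0.2395, 0.3283]
tool_rot: [-0.007, 0.708, -0.706, 0.019]
ft_force: [-0.5, 0.6, 1.0]
grip_width: 0.0007
```

```bash
python3 - <<'E'
from h import *
o=get_obs();print(o['position'],o['ft_force'],o['grip_width'])
snap('side','11');crop('side','11c',170,70,290,180,6)
snap('top','11');crop('top','11c',90,190,220,290,6)
E
```

```text
[0.46747137 0.23947679 0.32831743] [-0.46540307  0.58941561  1.03996485] 0.0006666350842086627
```

View pics/side_11c.png

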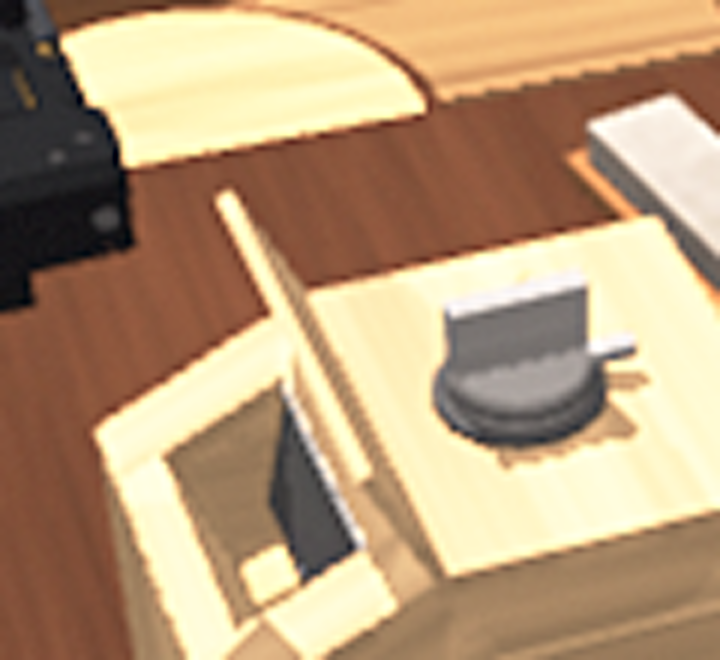

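View pics/top_11c.png

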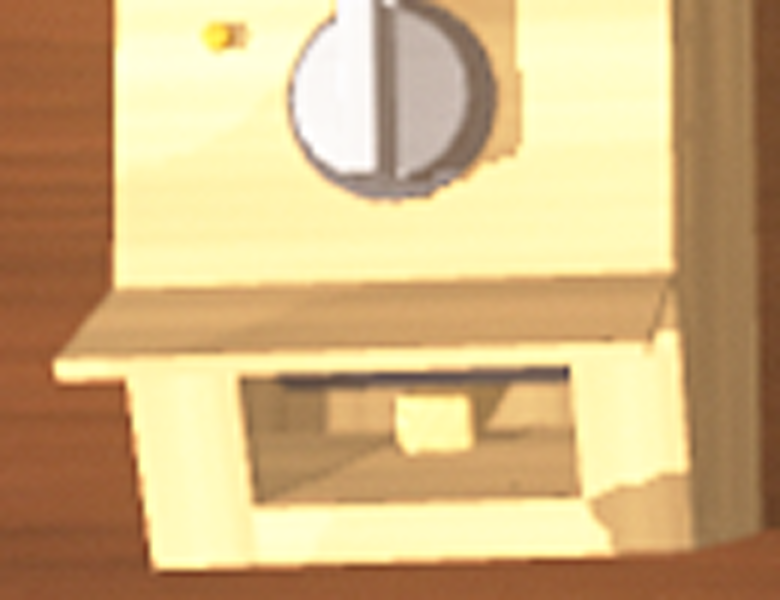

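```bash
python3 tail.py top $(python3 -c "print(90+433/6,190+425/6)"); python3 tail.py side $(python3 -c "print(170+270/6,70+572/6)")
```

```text
-0.018 [ 0.00253123 -0.03558451] [0.54735098 0.24148277 0.17614644] [[213.68110668 165.32684602]]
-0.012 [-0.00071852 -0.02239097] [0.54732707 0.23822988 0.19063778] [[213.415447   161.51034655]]
-0.018 [ 0.01488998 -0.04882997] [0.55249029 0.25404135 0.16414605] [[215.         165.33333333]]
-0.012 [-0.01608128 -0.02119955] [0.54739481 0.22285902 0.19171721] [[215.         165.33333333]]
```

Call:
arm_command:
  plan:
    - [[0, -1, 2], 0]
    - [[0.5, -2.6, 3], 0]
    - [[1.5, -4.4, 3], 0]
    - [[2.5, -6.2, 3], 0]
    - [[3.5, -8, 3], 0]

```text
time: 9.95
position: [0.5467, 0.0435, 0.3977]
tool_rot: [0.013, -0.707, 0.707, -0.014]
ft_force: [0.4, 0.8, 0.8]
grip_width: 0.0004
```

Call:
arm_command:
  plan:
    - [[2, 0, 0], 0]
    - [[4, 0, 0], 0]
    - [[6, 0, 0], 0]
    - [[8, 0, 0], 0]
    - [[10, 0, 0], 0]

```text
time: 10.45
position: [0.7977, 0.0449, 0.3972]
tool_rot: [0.013, -0.707, 0.707, -0.014]
ft_force: [0.6, -0.3, 1.1]
grip_width: 0.0007
```

```bash
cat > st.py <<'E'
from h import *
from scipy.spatial.transform import Rotation as Ro
o=get_obs();M=Ro.from_quat(o['tool_rot']).as_matrix();print(o['time'],o['position'].round(4),'jaw',np.degrees(np.arctan2(M[1,2],M[0,2])).round(2),'approach',M[:,1].round(3),'q',o['q'].round(3),o['ft_force'].round(1))
E
python3 st.py
```

```text
10.45 [0.7977 0.0449 0.3972] jaw -87.86 approach [ 0.001 -0.    -1.   ] q [-0.083  0.71   0.62  -0.     1.81   1.45 ] [ 0.6 -0.3  1.1]
```

Call:
arm_command:
  plan:
    - [[1.5, 0, 0], 0]
    - [[3, 0, 0], 0]
    - [[4.5, 0, 0], 0]
    - [[6, 0, 0], 0]

```text
time: 10.85
position: [0.8934, 0.0427, 0.3708]
tool_rot: [-0.002, 0.707, -0.706, 0.024]
ft_force: [1.1, -0.5, 0.2]
grip_width: 0.0005
```

```bash
python3 st.py
```

```text
10.85 [0.8934 0.0427 0.3708] jaw -87.85 approach [ 0.031  0.002 -1.   ] q [-0.078  0.936  0.22   0.004  1.955  1.457] [ 1.1 -0.5  0.2]
```

Call:
arm_command:
  plan:
    - [[4, 0, 0], 0]
    - [[4, 0, 0], 0]
    - [[4, 0, 0], 0]

```text
time: 11.15
position: [0.9172, 0.0396, 0.3469]
tool_rot: [0.012, 0.707, -0.706, 0.039]
ft_force: [-0.7, -0.6, -0.9]
grip_width: 0.0002
```

```bash
python3 st.py
```

```text
11.15 [0.9172 0.0396 0.3469] jaw -87.86 approach [ 0.073  0.003 -0.997] q [-0.081  0.964  0.219  0.009  1.886  1.456] [-0.7 -0.6 -0.9]
```

Call:
arm_command:
  plan:
    - [[-1, 0, 0], 0]
    - [[-2, 0, 0], 0]
    - [[-2, 0, 0], 0]

```text
time: 11.45
position: [0.8631, 0.0405, 0.347]
tool_rot: [0.01, 0.707, -0.706, 0.037]
ft_force: [1.2, 0.2, 0.2]
grip_width: 0.0002
```

```bash
python3 st.py
```

```text
11.45 [0.8631 0.0405 0.347 ] jaw -87.82 approach [ 0.067  0.004 -0.998] q [-0.085  0.818  0.529  0.009  1.728  1.449] [1.2 0.2 0.2]
```

```bash
python3 - <<'E'
from h import *
for v in (100,57,0): print(v,onz('top',280,v,0),onz('top',280,v,-.7))
snap('side','12');snap('top','12')
E
```

```text
100 [ 9.50252419e-01 -6.59302279e-04  0.00000000e+00] [ 1.18722637 -0.00851755 -0.7       ]
57 [ 1.06266475e+00 -4.67309711e-07  0.00000000e+00] [ 1.3654814  -0.00747282 -0.7       ]
0 [1.21532458e+00 8.94253403e-04 0.00000000e+00] [ 1.6075579  -0.00605404 -0.7       ]
```

View pics/side_12.png

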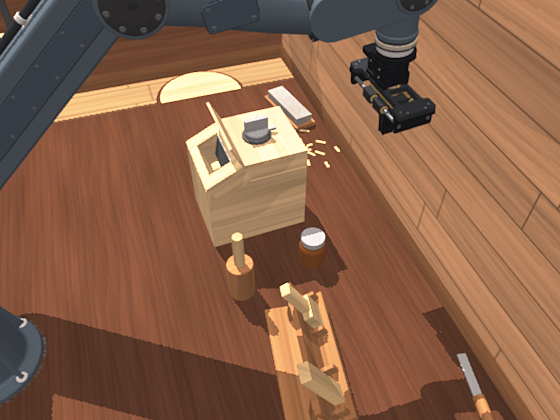

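View pics/top_12.png

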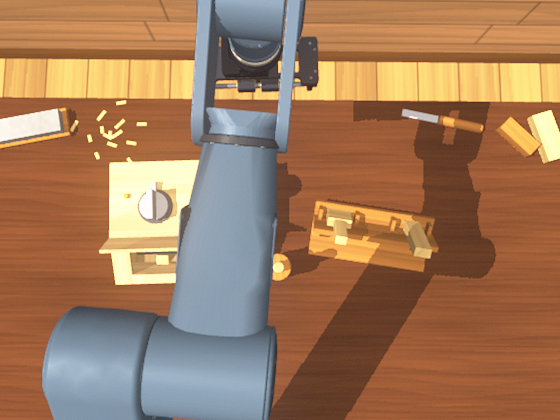

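Call:
arm_command:
  plan:
    - [[2, 0, 0.5], 0]
    - [[4, 0, 1], 0]
    - [[8, 0, 2], 0]
    - [[8, 0, 2], 0]
    - [[8, 0, 2], 0]

```text
time: 12.05
position: [0.9308, 0.0356, 0.3442]
tool_rot: [0.026, 0.707, -0.705, 0.053]
ft_force: [-1.2, -0.1, -0.1]
grip_width: 0.0006
```

```bash
python3 st.py
```

```text
12.05 [0.9308 0.0356 0.3442] jaw -87.86 approach [ 0.111  0.005 -0.994] q [-0.086  0.969  0.218  0.015  1.844  1.452] [-1.2 -0.1 -0.1]
```

Call:
arm_command:
  plan:
    - [[8, 0, 4], 0]
    - [[8, 0, 4], 0]
    - [[8, 0, 4], 0]
    - [[8, 0, 4], 0]
    - [[8, 0, 4], 0]

```text
time: 12.55
position: [0.9378, 0.031, 0.3575]
tool_rot: [0.04, 0.706, -0.704, 0.066]
ft_force: [-0.0, -0.6, -0.1]
grip_width: 0.0003
```

```bash
python3 st.py
```

```text
12.55 [0.9378 0.031  0.3575] jaw -87.85 approach [ 0.15   0.006 -0.989] q [-0.092  0.956  0.218  0.02   1.819  1.448] [-0.  -0.6 -0.1]
```

Call:
arm_command:
  plan:
    - [[10, 0, 0], 0]
    - [[10, 0, 0], 0]
    - [[10, 0, 0], 0]
    - [[10, 0, 0], 0]
    - [[10, 0, 0], 0]

```text
time: 13.05
position: [0.972, 0.0269, 0.3014]
tool_rot: [0.053, 0.705, -0.703, 0.079]
ft_force: [-0.4, -0.1, -0.0]
grip_width: 0.0004
```

Call:
arm_command:
  plan:
    - [[4, 0, 10], 0]
    - [[4, 0, 10], 0]
    - [[4, 0, 10], 0]
    - [[4, 0, 10], 0]
    - [[4, 0, 10], 0]

```text
time: 13.55
position: [0.9287, 0.0242, 0.4296]
tool_rot: [0.067, 0.704, -0.701, 0.093]
ft_force: [-0.7, 0.3, 2.0]
grip_width: 0.0005
```

```bash
python3 st.py
```

```text
13.55 [0.9287 0.0242 0.4296] jaw -87.86 approach [ 0.225  0.008 -0.974] q [-0.104  0.878  0.218  0.032  1.82   1.441] [-0.7  0.3  2. ]
```

Call:
arm_command:
  plan:
    - [[10, 0, 3], 0]
    - [[10, 0, 3], 0]
    - [[10, 0, 3], 0]
    - [[10, 0, 3], 0]
    - [[10, 0, 3], 0]

```text
time: 14.05
position: [0.9537, 0.0209, 0.403]
tool_rot: [0.079, 0.702, -0.699, 0.105]
ft_force: [-0.4, 0.5, -0.6]
grip_width: 0.0004
```

Call:
arm_command:
  plan:
    - [[6, 0, 8], 0]
    - [[6, 0, 8], 0]
    - [[6, 0, 8], 0]
    - [[6, 0, 8], 0]
    - [[6, 0, 8], 0]

```text
time: 14.55
position: [0.9296, 0.0186, 0.4765]
tool_rot: [0.095, 0.7, -0.697, 0.121]
ft_force: [0.5, 0.5, 0.7]
grip_width: 0.0005
```

Call:
arm_command:
  plan:
    - [[10, 0, 3], 0]
    - [[10, 0, 3], 0]
    - [[10, 0, 3], 0]
    - [[10, 0, 3], 0]
    - [[10, 0, 3], 0]

```text
time: 15.05
position: [0.9592, 0.0162, 0.445]
tool_rot: [0.107, 0.698, -0.695, 0.133]
ft_force: [-0.1, -0.3, 0.2]
grip_width: 0.0005
```

Call:
arm_command:
  plan:
    - [[6, 0, 8], 0]
    - [[6, 0, 8], 0]
    - [[6, 0, 8], 0]
    - [[6, 0, 8], 0]
    - [[6, 0, 8], 0]

```text
time: 15.55
position: [0.9356, 0.0146, 0.512]
tool_rot: [0.122, 0.695, -0.693, 0.148]
ft_force: [0.1, -1.0, 0.2]
grip_width: 0.0005
```

```bash
python3 st.py
```

```text
15.55 [0.9356 0.0146 0.512 ] jaw -87.91 approach [ 0.376  0.01  -0.927] q [-0.122  0.797  0.218  0.057  1.745  1.433] [ 0.1 -1.   0.2]
```

Call:
arm_command:
  plan:
    - [[10, 0, 3], 0]
    - [[10, 0, 3], 0]
    - [[10, 0, 3], 0]
    - [[10, 0, 3], 0]
    - [[10, 0, 3], 0]

```text
time: 16.05
position: [0.9688, 0.0128, 0.4772]
tool_rot: [0.135, 0.693, -0.69, 0.16]
ft_force: [-0.2, -0.1, -0.5]
grip_width: 0.0003
```

Call:
arm_command:
  plan:
    - [[-2, 0.5, 0], 0]
    - [[-4, 1.5, 0], 0]
    - [[-6, 2.5, 0], 0]
    - [[-8, 3.5, 0], 0]
    - [[-10, 4.5, 0], 0]

```text
time: 16.55
position: [0.7491, 0.1099, 0.4794]
tool_rot: [0.136, 0.693, -0.69, 0.161]
ft_force: [0.8, 0.7, 0.0]
grip_width: 0.0007
```

```bash
python3 st.py; python3 - <<'E'
import sys;sys.argv=['x','top','153.3','280.8']
from tail import *
for a in [(-.017,0,.12),(-.017,0,0),(-.017,0,-.05)]: print(a,W(*a).round(4))
E
```

```text
16.55 [0.7491 0.1099 0.4794] jaw -87.94 approach [ 0.41   0.011 -0.912] q [-0.007  0.383  1.056  0.015  1.28   1.526] [0.8 0.7 0. ]
-0.018 [0.00125001 0.05350251] [0.50974089 0.23880093 0.25685928] [[193.90438985 142.21970888]]
-0.012 [-0.00198151  0.06542908] [0.51025187 0.23558618 0.27020274] [[193.69902513 138.25900811]]
(-0.017, 0, 0.12) [0.4826 0.2365 0.3175]
(-0.017, 0, 0) [0.5333 0.2384 0.2088]
(-0.017, 0, -0.05) [0.5544 0.2392 0.1635]
```

Call:
arm_command:
  plan:
    - [[-1.7, 0.9, 0], 0]
    - [[-3.4, 1.8, 0], 0]
    - [[-5.1, 2.7, -0.5], 0]
    - [[-6.8, 3.6, -1], 0]
    - [[-8.5, 4.5, -1.5], 0]

```text
time: 17.05
position: [0.5368, 0.2224, 0.4418]
tool_rot: [0.136, 0.693, -0.69, 0.161]
ft_force: [-0.0, 0.8, -0.7]
grip_width: 0.0004
```

Call:
arm_command:
  plan:
    - [[-1.2, 0.3, -0.8], 0]
    - [[-2.1, 0.55, -2], 0]
    - [[-2.1, 0.55, -3.5], 0]
    - [[-2.1, 0.55, -4.8], 0]
    - [[-2.1, 0.55, -4.8], 0]

```text
time: 17.55
position: [0.4827, 0.2347, 0.317]
tool_rot: [0.132, 0.692, -0.692, 0.158]
ft_force: [-0.9, 0.3, 0.5]
grip_width: 0.0005
```

```bash
python3 st.py; python3 - <<'E'
from h import *
snap('side','13');crop('side','13c',150,50,330,200,4)
snap('top','13');crop('top','13c',80,180,230,300,5)
E
```

```text
17.55 [0.4827 0.2347 0.317 ] jaw -87.91 approach [ 0.4    0.009 -0.916] q [ 0.31   0.166  1.803 -0.163  0.782  1.936] [-0.9  0.3  0.5]
```

View pics/side_13c.png

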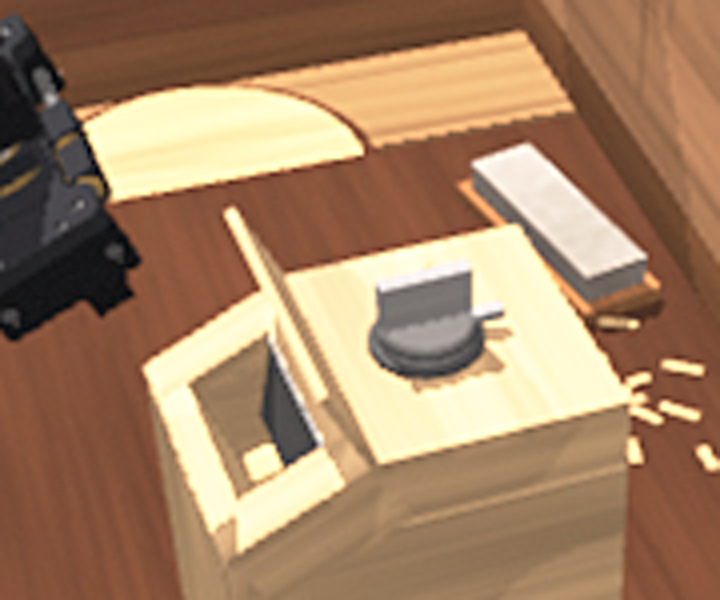

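View pics/top_13c.png

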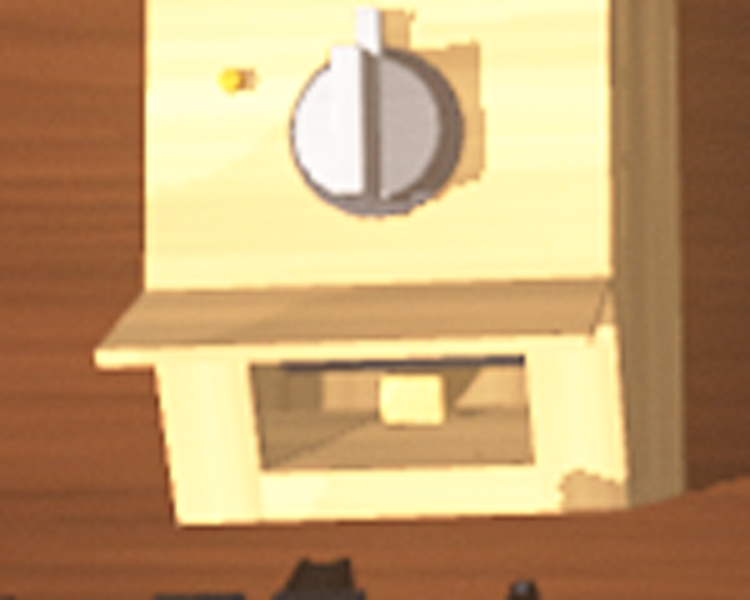

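Call:
arm_command:
  plan:
    - [[0.75, 0.1, -1.4], 0]
    - [[1.4, 0.12, -2.8], 0]
    - [[1.9, 0.14, -3.8], 0]
    - [[2.3, 0.16, -4.7], 0]
    - [[2.6, 0.17, -5.3], 0]

```text
time: 18.15
position: [0.554, 0.24, 0.1899]
tool_rot: [0.137, 0.693, -0.689, 0.162]
ft_force: [-0.4, -0.1, -0.4]
grip_width: 0.0003
```

```bash
python3 st.py; python3 - <<'E'
from h import *
snap('side','14');crop('side','14c',150,50,330,200,4)
E
```

```text
18.15 [0.554  0.24   0.1899] jaw -87.97 approach [ 0.413  0.012 -0.911] q [ 0.276  0.437  1.83  -0.225  0.47   1.99 ] [-0.4 -0.1 -0.4]
```

View pics/side_14c.png

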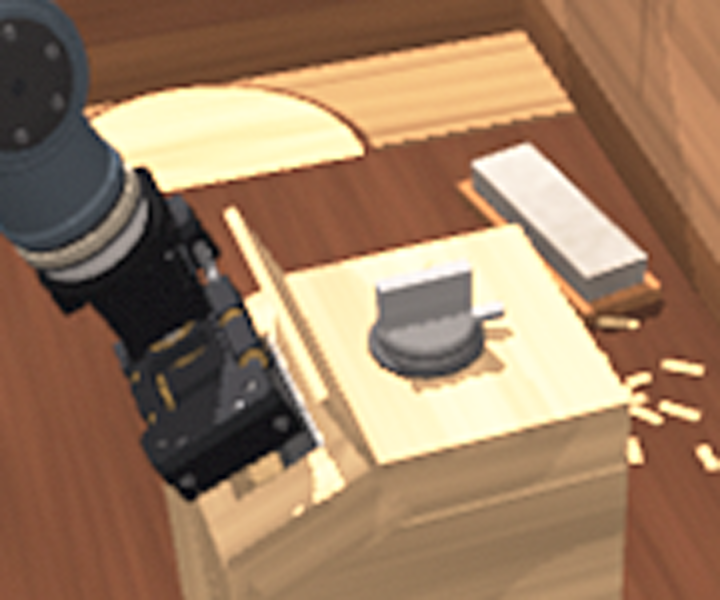

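Call:
arm_command:
  plan:
    - [[-0.15, 0, -0.2], 0]
    - [[-0.05, 0, -0.5], 0]
    - [[0.1, 0, -0.8], 0]
    - [[0.2, 0, -1.1], 0]
    - [[0.2, 0, -1.1], 0]

```text
time: 18.7
position: [0.5554, 0.2395, 0.1603]
tool_rot: [0.135, 0.693, -0.69, 0.16]
ft_force: [-1.3, 0.4, 0.2]
grip_width: 0.0003
```

```bash
python3 st.py; python3 - <<'E'
from h import *
snap('side','15');crop('side','15c',150,50,330,200,4)
E
```

```text
18.7 [0.5554 0.2395 0.1603] jaw -87.94 approach [ 0.407  0.01  -0.913] q [ 0.274  0.489  1.85  -0.255  0.407  2.022] [-1.3  0.4  0.2]
```

View pics/side_15c.png

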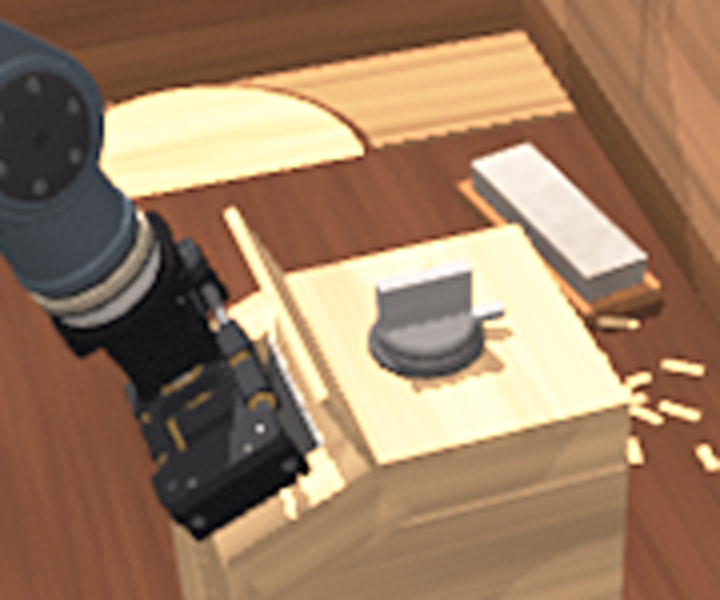

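Call:
arm_command:
  plan:
    - [[-0.6, 0, 1.4], 0]
    - [[-1.3, 0, 2.9], 0]
    - [[-2, 0, 4.4], 0]
    - [[-2.8, -0.1, 6.1], 0]
    - [[-3.4, -0.1, 7.2], 0]

```text
time: 19.25
position: [0.4708, 0.2374, 0.3451]
tool_rot: [0.137, 0.693, -0.689, 0.163]
ft_force: [0.0, 0.2, -0.0]
grip_width: 0.0008
```

```bash
python3 st.py; python3 - <<'E'
from h import *
snap('side','16');crop('side','16c',150,50,330,200,4)
snap('top','16');crop('top','16c',80,180,230,300,5)
E
```

```text
19.25 [0.4708 0.2374 0.3451] jaw -87.92 approach [ 0.414  0.013 -0.91 ] q [ 0.326  0.115  1.786 -0.163  0.836  1.944] [ 0.   0.2 -0. ]
```

View pics/side_16c.png

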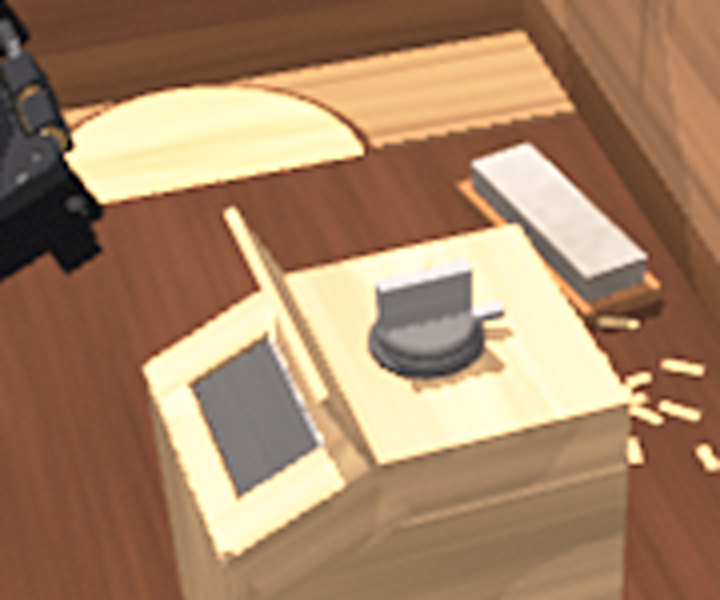

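View pics/top_16c.png

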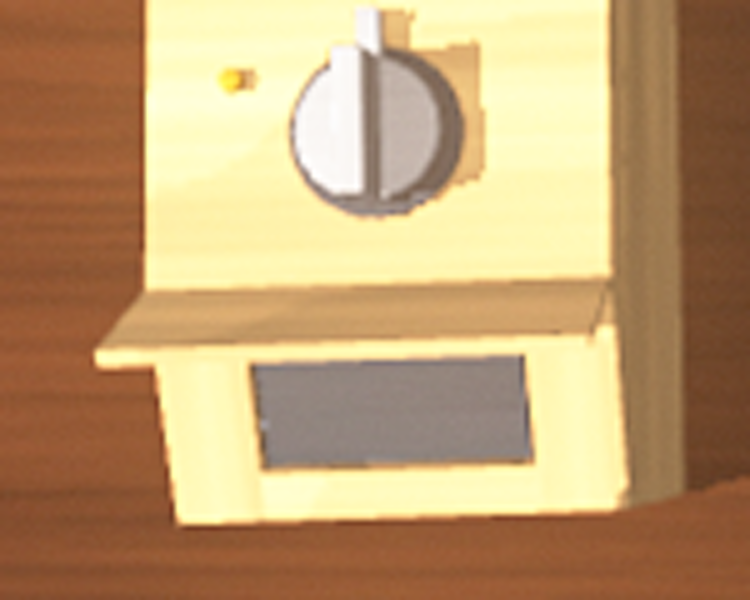

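```bash
python3 - <<'E'
from h import *
crop('top','ring',130,170,180,235,12);crop('side','ring',230,100,290,150,12)
E
```

```text
(no output)
```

View pics/top_ring.png

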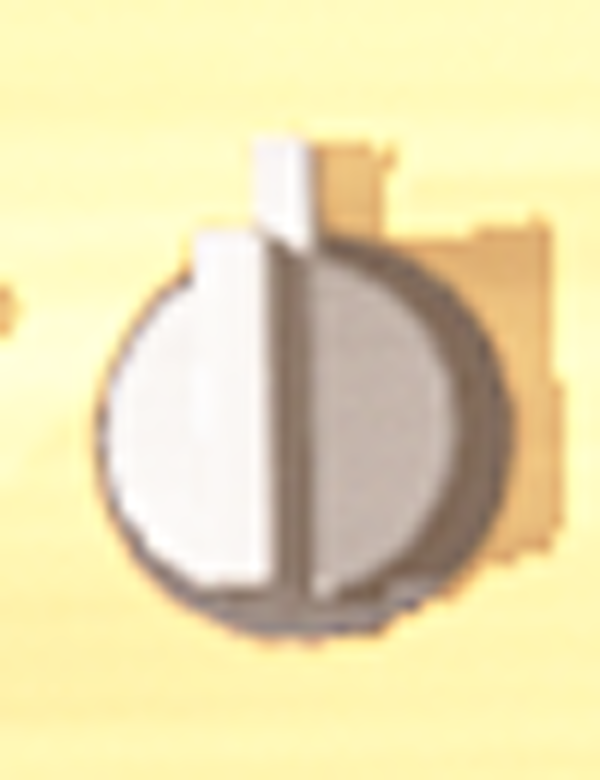

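View pics/side_ring.png

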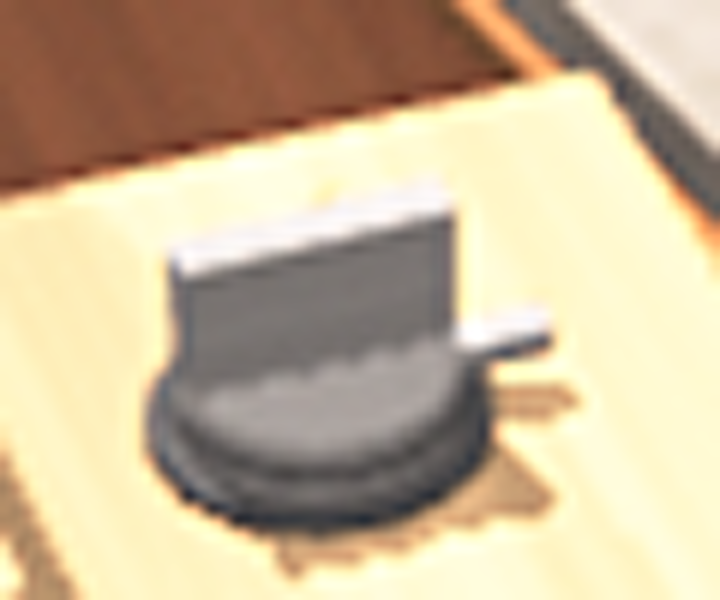

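```bash
python3 - <<'E'
from h import *
def P(u,v,z): return onz('top',130+u/12,170+v/12,z)
for a,b,z in [((310,145),(316,240),.251),((257,145),(261,225),.251),((265,235),(270,580),.285),((312,270),(312,590),.255)]:
    d=P(*a,z)-P(*b,z);print(np.degrees(np.arctan2(d[1],d[0])),P(*a,z),P(*b,z))
t=P(282,142,.251);print(t)
print(P(232,235,.285),P(232,582,.285))
def S(u,v,z): return onz('side',230+u/12,100+v/12,z)
d=S(455,212,.285)-S(185,275,.285);print(np.degrees(np.arctan2(d[1],d[0])),S(455,212,.285),S(185,275,.285),S(440,185,.285),S(172,252,.285))
E
```

```text
5.535935152580875 [0.69887462 0.24196466 0.251     ] [0.68337671 0.24046257 0.251     ]
4.855308218719895 [0.69880865 0.25051339 0.251     ] [0.68575361 0.24940444 0.251     ]
2.848874126812738 [0.67914253 0.2402054  0.285     ] [0.62532181 0.2375271  0.285     ]
1.9777615762071021 [0.67792458 0.23997117 0.255     ] [0.62639492 0.23819174 0.255     ]
[0.69933032 0.24649833 0.251     ]
[0.67910356 0.24532711 0.285     ] [0.6249697  0.24337444 0.285     ]
2.6019490282985176 [0.68096164 0.2354868  0.285     ] [0.6278618  0.23307374 0.285     ] [0.68087502 0.24437484 0.285     ] [0.62753017 0.24055383 0.285     ]
```

Call:
arm_command:
  plan:
    - [[0, 0, 2], 0]
    - [[1.8, 0.1, 2.2], 0]
    - [[3.6, 0.15, 2.2], 0]
    - [[5.4, 0.2, 2.2], 0]
    - [[7.2, 0.2, 2.2], 0]
  fingers: -0.05

```text
time: 19.85
position: [0.6527, 0.242, 0.395]
tool_rot: [0.135, 0.693, -0.69, 0.16]
ft_force: [0.3, -0.6, -0.7]
grip_width: 0.0325
```

Call:
arm_command:
  plan:
    - [[0, 0, 0], 0]
    - [[0, 0, 0], 0]

```text
time: 20.05
position: [0.6513, 0.2415, 0.3935]
tool_rot: [0.134, 0.693, -0.691, 0.159]
ft_force: [-0.5, 0.4, -0.3]
grip_width: 0.0399
```

```bash
python3 st.py
```

```text
20.05 [0.6513 0.2415 0.3935] jaw -88.0 approach [ 0.406  0.01  -0.914] q [ 0.232  0.332  1.351 -0.096  1.05   1.797] [-0.5  0.4 -0.3]
```

Call:
arm_command:
  plan:
    - [[0.1, 0.04, -1.5], 0]
    - [[0.1, 0.04, -3], 0]
    - [[0.1, 0.04, -4.3], 0]
    - [[0.1, 0.04, -5.1], 0]
    - [[0.1, 0.04, -5.1], 0]

```text
time: 20.55
position: [0.6493, 0.2427, 0.2642]
tool_rot: [0.132, 0.693, -0.691, 0.158]
ft_force: [-0.2, -0.2, -0.5]
grip_width: 0.0414
```

```bash
python3 st.py; python3 - <<'E'
from h import *
snap('side','17');crop('side','17c',200,50,320,160,6)
E
```

```text
20.55 [0.6493 0.2427 0.2642] jaw -87.9 approach [ 0.401  0.009 -0.916] q [ 0.234  0.447  1.533 -0.122  0.762  1.838] [-0.2 -0.2 -0.5]
```

View pics/side_17c.png

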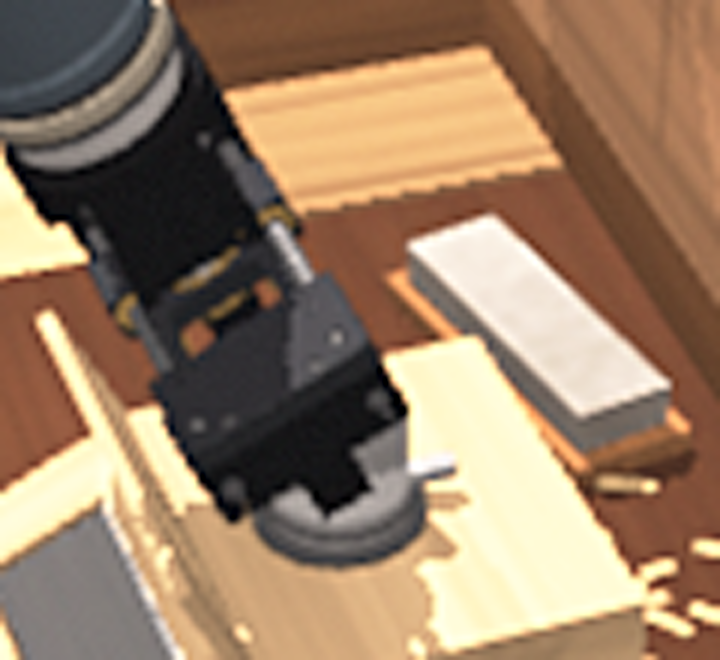

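Call:
arm_command:
  plan:
    - [[0.15, 0, 0], 0]
    - [[0.15, 0, 0], 0]
    - [[0.15, 0, 0], 0]
    - [[0.15, 0, 0], 0]
  fingers: -1
  force: 15

```text
time: 21.0
position: [0.6576, 0.2433, 0.2701]
tool_rot: [0.136, 0.693, -0.69, 0.161]
ft_force: [-0.5, 0.3, 0.1]
grip_width: 0.0171
```

```bash
python3 st.py
```

```text
21.0 [0.6576 0.2433 0.2701] jaw -87.94 approach [ 0.411  0.012 -0.912] q [ 0.232  0.448  1.516 -0.12   0.765  1.835] [-0.5  0.3  0.1]
```

Call:
arm_command:
  plan:
    - [[-0.12, 0, -0.25], 0]
    - [[-0.12, 0, -0.25], 0]
    - [[-0.12, 0, -0.25], 0]

```text
time: 21.3
position: [0.6569, 0.2441, 0.2662]
tool_rot: [0.138, 0.693, -0.689, 0.164]
ft_force: [1.3, 1.2, 7.5]
grip_width: 0.0119
```

```bash
python3 st.py
```

```text
21.3 [0.6569 0.2441 0.2662] jaw -87.9 approach [ 0.418  0.014 -0.908] q [ 0.233  0.45   1.527 -0.124  0.744  1.84 ] [1.3 1.2 7.5]
```

Gripped the bar (11.9 mm). Turning in stages.

Call:
arm_command:
  plan:
    - [[-0.05, 0, 0], 1]
    - [[-0.1, 0, 0], 2]
    - [[-0.1, 0, 0], 3.2]
    - [[-0.1, 0, 0], 4.4]
    - [[-0.1, 0, 0], 5.5]

```text
time: 21.8
position: [0.6565, 0.2451, 0.2663]
tool_rot: [-0.029, 0.705, -0.63, 0.325]
ft_force: [8.1, 6.5, -0.6]
grip_width: 0.0121
```

```bash
python3 st.py
```

```text
21.8 [0.6565 0.2451 0.2663] jaw -60.37 approach [ 0.369  0.204 -0.907] q [0.129 0.44  1.547 0.227 0.758 1.048] [ 8.1  6.5 -0.6]
```

Call:
arm_command:
  plan:
    - [[0, 0, 0], 1.2]
    - [[0, 0, 0], 2.4]
    - [[0, 0, 0], 3.6]
    - [[0, 0, 0], 4.8]
    - [[0, 0, 0], 6]

```text
time: 22.3
position: [0.6557, 0.2459, 0.2663]
tool_rot: [-0.21, 0.672, -0.526, 0.477]
ft_force: [6.9, 9.3, 2.2]
grip_width: 0.0117
```

```bash
python3 st.py
```

```text
22.3 [0.6557 0.2459 0.2663] jaw -30.4 approach [ 0.22   0.358 -0.908] q [0.043 0.482 1.469 0.432 0.982 0.367] [6.9 9.3 2.2]
```

Call:
arm_command:
  plan:
    - [[0, 0, 0], 1]
    - [[0, 0, 0], 2]
    - [[0, 0, 0], 2.25]
    - [[0, 0, 0], 2.25]

```text
time: 22.7
position: [0.6553, 0.2461, 0.2662]
tool_rot: [-0.275, 0.648, -0.478, 0.526]
ft_force: [4.7, 7.4, 5.5]
grip_width: 0.0123
```

```bash
python3 st.py;python3 - <<'E'
from h import *
snap('top','18');crop('top','18c',80,140,230,260,5)
E
```

```text
22.7 [0.6553 0.2461 0.2662] jaw -19.33 approach [ 0.147  0.392 -0.908] q [0.025 0.509 1.42  0.454 1.087 0.172] [4.7 7.4 5.5]
```

View pics/top_18c.png

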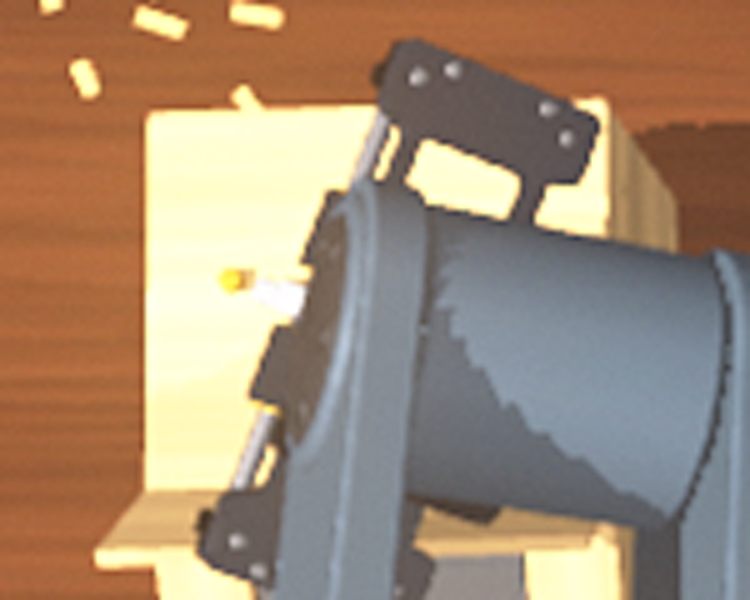

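Call:
arm_command:
  plan:
    - [[0, 0, 0], 0]
    - [[0, 0, 0], 0]
    - [[0, 0, 0], 0]
    - [[0, 0, 0], 0]
  fingers: 0

```text
time: 23.15
position: [0.6511, 0.2429, 0.2619]
tool_rot: [-0.28, 0.648, -0.479, 0.522]
ft_force: [-0.5, -0.2, -0.1]
grip_width: 0.0361
```

Call:
arm_command:
  plan:
    - [[0, 0, 0.7], 0]
    - [[0, 0, 2], 0]
    - [[0, 0, 4], 0]
    - [[0, 0, 6], 0]
    - [[-1.5, -1, 7], 0]

```text
time: 23.65
position: [0.6194, 0.22, 0.4419]
tool_rot: [-0.277, 0.645, -0.48, 0.526]
ft_force: [-0.5, -1.4, 0.8]
grip_width: 0.0432
```

Call:
arm_command:
  plan:
    - [[-2, -1, 0], 0]
    - [[-4, -2, 0], 0]
    - [[-5.5, -3, 0], 0]
    - [[-6.5, -4, 0], 0]
    - [[-6.5, -4, 0], 0]

```text
time: 24.15
position: [0.4493, 0.117, 0.4366]
tool_rot: [-0.279, 0.649, -0.48, 0.521]
ft_force: [-0.1, -0.4, 1.5]
grip_width: 0.0431
```

```bash
python3 st.py;python3 - <<'E'
from h import *
snap('top','19');crop('top','19c',80,140,230,260,5);snap('side','19')
E
```

```text
24.15 [0.4493 0.117  0.4366] jaw -19.4 approach [ 0.138  0.384 -0.913] q [-0.277  0.019  1.636  0.421  1.466  0.021] [-0.1 -0.4  1.5]
```

View pics/top_19c.png

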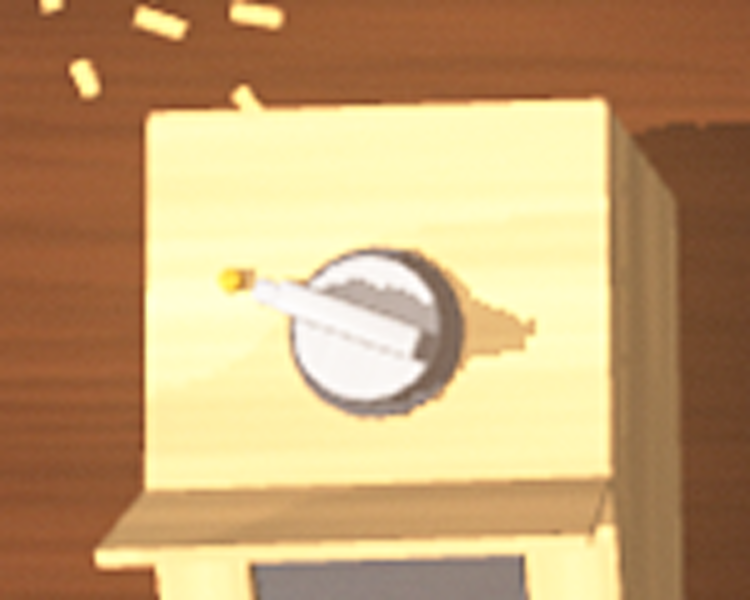

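View pics/side_19.png

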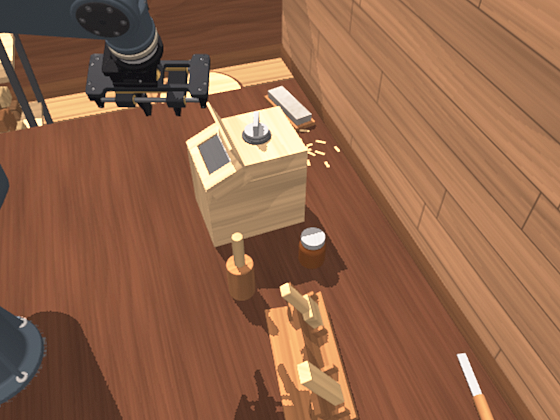

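View pics/top_19.png

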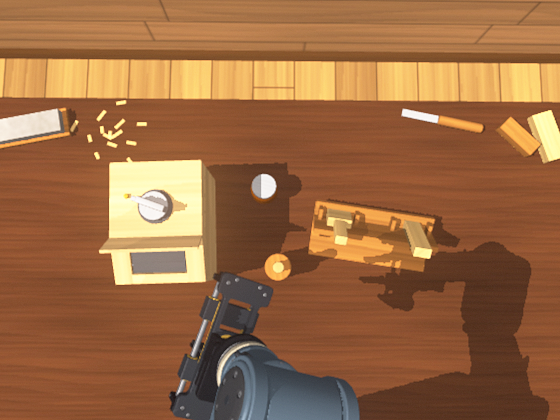

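The pointer stands at the stud (crop about 250,290 against stud 232,280). The flap is shut and the bystanders are where they began. The arm is clear, so I'm handing in.

```bash
python3 -c "
from rig import hand_in
print(hand_in())"
```

```text
the job is handed in; nothing more can be done
None
```

The ladle blank is in the drying box with the flap shut behind it, and the lock ring is turned to the stud. I handed the job in at about 24 s of the 67 s allowed; it gives no verdict.

- **Ladle:** I took it from the middle place of the rack, fed it head first through the flap and let go. A quick push with shut fingertips took its end about 35 mm inside, where it stuck.
- **Last push:** With the tool pointing straight down, the hood blocked any deeper push. The moves offer no tilt, so I drove the arm against its outer reach limit until the tool leaned about 24°. I then pushed to about 53 mm inside, and the blank dropped.
- **Ring:** I gripped the bar and turned it about 68.5°. The last jaw angle works out to about 1.2 rad. I then let go and moved clear.

**Last checks**
- The final pictures show the flap flush and the pointer at the stud. The spatula, billet, mallet and jar look unmoved, and the robot is touching nothing.
- I did not see the ladle inside the box. That it lies there rests on the shut flap and the empty mouth.
- At the reach limit, joint 3 read 0.218 to 0.219 against its lower limit of 0.22. I took that as sensor noise, but I cannot confirm it.

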